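# Set out an optician's repair mat

### The job

Set out the repair things on the round grey mat, upright and centred: the blue-capped cleaner bottle on the blue disc, the orange-lidded screw pot on the yellow disc with the green-lidded pot squarely on top of it, and the black loupe on the red disc. Lay the purple spectacle case flat on the mat midway between the bottle and the stacked pots, its length squarely across the line from one to the other. Leave the red-rimmed spectacles where they lie.

Things in the scene. Friction and masses are not known exactly. Their poses are not given: they have to be found in the camera images.
- cleaner: loose white round cleaner bottle standing upright, body 40 mm across and 80 mm high with a blue band, shoulder narrowing to a blue cap 24 mm across, 110 mm high in all, about 100 g; origin: centre of its underside; z up
- pot_orange: loose, closed round screw pot standing upright, clear with a flat orange lid, 48 mm across, 36 mm high, straight sides, about 60 g; origin: centre of its underside; z up
- pot_green: loose, closed round screw pot standing upright, clear with a flat green lid, 48 mm across, 36 mm high, straight sides, about 60 g; origin: centre of its underside; z up
- loupe: loose black loupe (eyepiece magnifier) standing upright with its wide end up: straight barrel 34 mm across for the lower 24 mm, flaring to a black rim 42 mm across at the top around a small pale lens, 38 mm high, about 50 g; origin: centre of its underside; z up
- case: loose, closed purple hard spectacle case lying flat, 140 mm long (its x axis), 56 mm wide (y), 36 mm high (z up), rounded edges, about 120 g; origin: centre of its underside
- disc_blue: blue fixed disc, 64 mm across, 2 mm thick, lying on the round grey mat (310 mm across, 3 mm thick, fixed on the bench), so its top is 5 mm above the bench; origin: centre of its underside, on the mat's top; z up. The centres of the three discs form a triangle with equal sides of 190 mm, differently turned and ordered at every start
- disc_yellow: yellow fixed disc, 64 mm across, 2 mm thick, lying on the round grey mat (310 mm across, 3 mm thick, fixed on the bench), so its top is 5 mm above the bench; origin: centre of its underside, on the mat's top; z up. The centres of the three discs form a triangle with equal sides of 190 mm, differently turned and ordered at every start
- disc_red: red fixed disc, 64 mm across, 2 mm thick, lying on the round grey mat (310 mm across, 3 mm thick, fixed on the bench), so its top is 5 mm above the bench; origin: centre of its underside, on the mat's top; z up. The centres of the three discs form a triangle with equal sides of 190 mm, differently turned and ordered at every start
- spectacles: loose folded red-rimmed spectacles lying flat on the bench beyond the mat to the robot's right, 136 mm long (x axis), 44 mm wide, 12 mm high; origin: centre of the underside; to be left alone
Mind the look-alikes: they are no part of the job. What is meant by the loupe is not pink, and is the larger of those in its own colour.

How it is judged:
By the outcome, as a careful person would: the job done as asked, in the order asked, and still so for the second after the job is handed in, with the robot touching nothing.
It also fails if it takes over 128 s, if anything falls off the work surface, if the arm or the gripper's body presses on something with over 40 N, if the wrist force passes 120 N, or if a joint passes its speed limit or range.

### The arm

A 6-joint arm with a two-finger parallel gripper is mounted at the origin on the work surface. World frame = base frame: x ahead of the robot, y to its left, z up, the work surface at z = 0. Lengths are in mm, angles in rad, forces in N, time in s.
With the tool pointing down it reaches from about 425 to 950 mm from the base axis. Payload 3.5 kg.
Tool frame: the origin (TCP) lies on the centre line of the jaws, within the pads' length; the fingertips stand arm.tip_extent ahead of it and the grasp point (between the pads) lies 2 mm behind it (arm.tip_extent is the distance from the TCP to the fingertips, in mm); z points along the fingers, y is the direction in which the jaws open and shut (so a half turn about z gives the same grasp; the last joint's range is limited). The gripper opens to 85 mm and grips with 20 to 120 N. Pads are 22 mm wide; open, the fingers measure 114 mm over their backs; the gripper's body (76 mm by 85 mm) begins 54 mm behind the grasp point. The pads swing forward as they close: fully open they stand 13 mm farther back than shut.
Start: joints at [-1.302, 0.286, 1.577, -0, 1.279, -0.15], TCP at [274.52, -616.64, 248.325] pointing down, gripper open.
Joint ranges: [-2.77, 2.77], [-0.9, 2.22], [0.21, 2.48], [-1.53, 4.67], [0.24, 2.81], [-2.84, 2.84]. Speed limits (rad/s): [2.79, 2.79, 3.14, 3.14, 3.14, 3.14].

### API

Orientations are given as a unit quaternion [x, y, z, w].
In Python, from cell import arm gives the robot as it stands.
- The arm moves only by the tool drive_tool, never from a script. Its argument "deltas" is a list of rows, each an object of numbers: "hand": the finger opening in mm, from 0 to 85.4; "x", "y", "z": the shift along the tool's x, y, z in mm; "wx", "wy", "wz": the turn, a rotation vector about the tool's x, y, z in rad. A call has 1 to 20 rows; each row shifts and turns the pose as measured when the row begins, along the tool's axes as they then stand; what a row does not reach is not made up. A row lasts 1/8 s, in which the tool goes at most 62.5 mm and 10.7 degrees, less where a joint would pass 70% of its speed; a pose out of reach is approached as far as the arm can. A call is refused whole if a number of a shift passes 62.5 or a number of a turn 0.188, either way. A call with a gripper value outside its range is refused whole. The fingers move at their own pace and stop on an object; "grip_force" is the grip in N (left out, the last holds). Time passes only in rows, so rows that do not move let the fingers close. It gives the time, the measured TCP pose, the force and the opening at its end, in the units of the state.
- arm.get_state(): the state, without advancing time (a new reading comes with each control period).
- arm.grab_frame(name): name is "scene" or "top" or "wrist"; returns the picture (420x560x3 uint8, red, green, blue); there is no depth.
- arm.camera_model(name): a dict with "fx", "fy", "cx", "cy" (pixels), "view" (4x4, takes a point from world to camera coordinates). Camera axes: x right, y up, looking along -z (the intrinsics and any distortion apply to the point x, -y, -z); pixel columns grow to the right and rows downward; lengths in mm; the calibration is good to about 2 mm. A picture is of the moment at which its call begins: read the wrist's pose just before it. camera_model takes no time and is no camera call; for the wrist camera it gives the pose at the moment of the call.
- arm.sign_off(): hands the job in, once; it reports no verdict.
The state is a dict: "time_s": time; "joint_pos": joint angles; "qvel": joint speeds; "joint_torque": joint torques, N m; "tcp_pos": TCP position; "orientation": TCP orientation; "force": force on the tool from outside, world axes, zero at the start; "moment": the same for the moment, N m; "opening": finger opening in mm.
Only numpy, scipy, OpenCV 4.12 (cv2) and the standard library are available. Lean on these libraries where they do the work, as an engineer would, in place of code of your own. Each camera call takes 0.05 s, during which the arm holds its last target.

## Working session

There is one attempt and no reset: what is moved stays moved. The work goes in short steps, Python scripts to look and compute and a tool call to move; the robot and the scene stay as the last step left them, time stands still between calls to the robot, and variables do not carry over. Pictures are saved under pics/ and viewed, and the job is handed in when it is done.

Besides the shell and the picture viewer there is one more tool, called by a JSON object that holds its "fn" and its "kwargs", one argument or row to a line. drive_tool: Moves the arm, as the interface text tells. Its arguments: {"type":"object","properties":{"deltas":{"type":"array"},"grip_force":{"type":"number"}},"required":["deltas"]}

```bash
ls; mkdir -p pics
python3 - <<'E'
from cell import arm
import cv2
print(arm.get_state(), arm.tip_extent)
for n in ("top","scene"):
    im=arm.grab_frame(n); cv2.imwrite(f"pics/{n}0.png",im[:,:,::-1]); print(n,arm.camera_model(n))
E
```

```text
pics
{'time_s': 0.0, 'joint_pos': array([-1.30200205e+00,  2.87204382e-01,  1.57818478e+00, -1.65662968e-06,
        1.27858732e+00, -1.49963961e-01]), 'qvel': array([-2.50689477e-05, -2.99937489e-04, -1.03468449e-04,  2.35691306e-04,
       -9.40852938e-04,  6.94149443e-04]), 'joint_torque': array([ 6.18960275e-04, -4.05979800e+01, -2.92625320e+01, -1.50031619e-04,
        5.81306987e-03, -1.81615277e-06]), 'tcp_pos': array([ 274.35581062, -616.05245025,  246.91709569]), 'orientation': array([ 9.78159411e-01,  2.07852704e-01, -7.15678506e-05, -1.18976765e-03]), 'force': array([-0.53606206,  0.02830324, -0.21386088]), 'moment': array([-0.02239944, -0.01430937, -0.05721938]), 'opening': 85.74354660791657} 17.0
top {'fx': 533.8863802101565, 'fy': 533.8863802101565, 'cx': 284.12459422735725, 'cy': 198.62479190057454, 'view': array([[ 4.74710141e-03, -9.99984066e-01,  3.05487664e-03,
         3.16044496e+01],
       [ 9.83911309e-01,  5.21635410e-03,  1.78581426e-01,
        -5.86582371e+02],
       [-1.78594515e-01,  2.15798353e-03,  9.83920394e-01,
        -1.25169507e+03],
       [ 0.00000000e+00,  0.00000000e+00,  0.00000000e+00,
         1.00000000e+00]])}
scene {'fx': 380.54777468666026, 'fy': 380.54777468666026, 'cx': 281.75470162221086, 'cy': 206.8982902044413, 'view': array([[-6.33592154e-01,  7.73637082e-01,  6.82990570e-03,
         3.32108107e+02],
       [-6.43907356e-01, -5.32199033e-01,  5.49679458e-01,
         3.80940411e+02],
       [ 4.28887281e-01,  3.43874765e-01,  8.35347740e-01,
        -1.19623958e+03],
       [ 0.00000000e+00,  0.00000000e+00,  0.00000000e+00,
         1.00000000e+00]])}
```

View pics/top0.png

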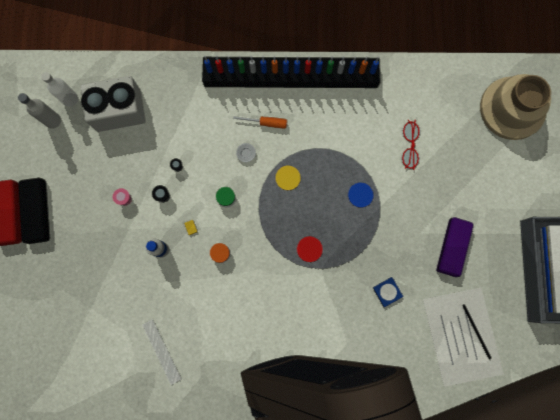

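View pics/scene0.png

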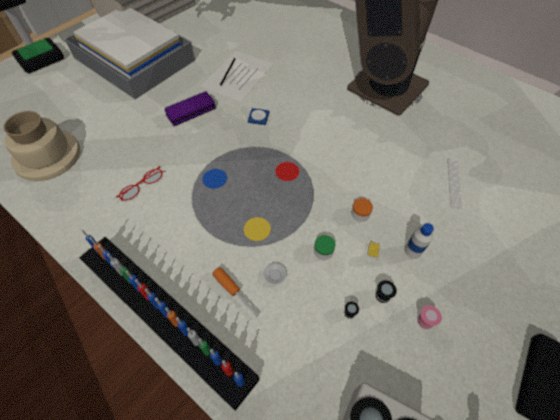

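Run:
```python
import cv2
im=cv2.imread("pics/top0.png")
cv2.imwrite("pics/top0a.png",cv2.resize(im[60:250,80:340],None,fx=3,fy=3,interpolation=cv2.INTER_CUBIC))
cv2.imwrite("pics/top0b.png",cv2.resize(im[60:250,300:560],None,fx=3,fy=3,interpolation=cv2.INTER_CUBIC))
```

```text
(no output)
```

View crops.

View pics/top0a.png

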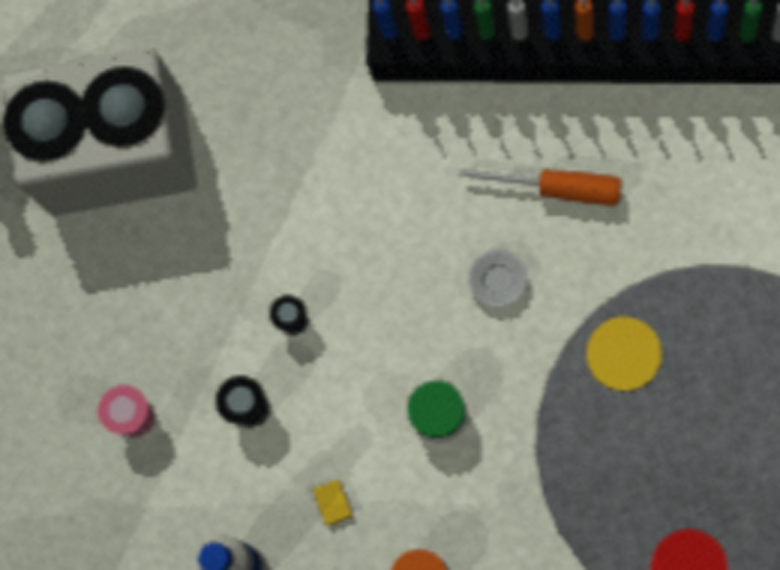

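View pics/top0b.png

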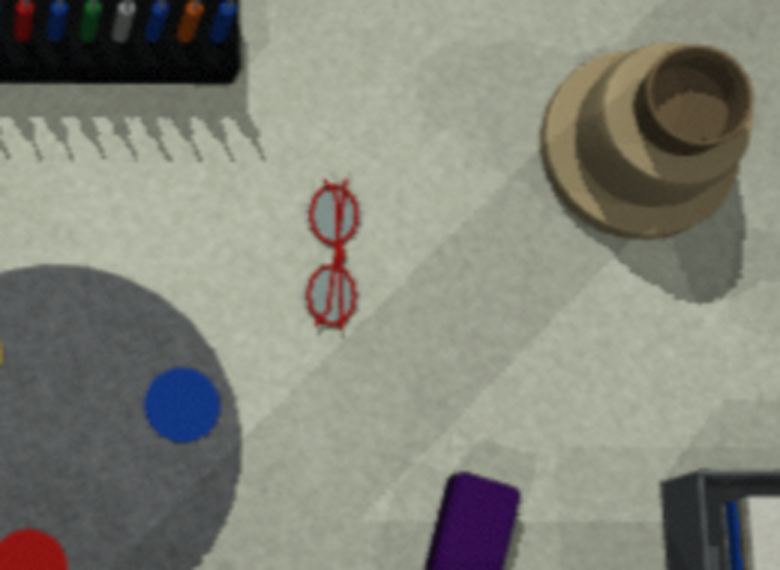

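```bash
cat > h.py <<'E'
import numpy as np, cv2
def ray(cm,u,v):
    V=cm["view"];R=V[:3,:3];t=V[:3,3]
    d=np.array([(u-cm["cx"])/cm["fx"],-(v-cm["cy"])/cm["fy"],-1.0])
    return -R.T@t,R.T@d
def atz(cm,u,v,z):
    o,d=ray(cm,u,v);return o+d*(z-o[2])/d[2]
def proj(cm,p):
    V=cm["view"];q=V[:3,:3]@np.asarray(p,float)+V[:3,3]
    return cm["cx"]+cm["fx"]*q[0]/-q[2],cm["cy"]-cm["fy"]*q[1]/-q[2]
def blobs(im,lo,hi,amin=25):
    h=cv2.cvtColor(im,cv2.COLOR_BGR2HSV);m=cv2.inRange(h,lo,hi)
    n,l,s,c=cv2.connectedComponentsWithStats(m)
    return [(int(s[i,4]),c[i].round(2),s[i,:4]) for i in range(1,n) if s[i,4]>=amin],m
E
cat > m.py <<'E'
from h import *; from cell import arm; import sys
R={"blue":((100,150,60),(125,255,255)),"green":((55,120,40),(85,255,255)),"orange":((5,150,120),(15,255,255)),"yellow":((20,150,100),(30,255,255)),"red":((0,180,80),(4,255,255)),"purple":((130,100,20),(150,255,255)),"black":((0,0,0),(180,255,45))}
Z={"blue":[5,110],"green":[36],"orange":[36],"yellow":[5],"red":[5],"purple":[36,25],"black":[38]}
if __name__=="__main__":
  for n in ("top","scene"):
    cm=arm.camera_model(n); im=cv2.imread(f"pics/{n}{sys.argv[1]}.png")
    for k,(a,b) in R.items():
        for A,c,s in blobs(im,a,b)[0]:
            if A<3000: print(n,k,A,c,s,[atz(cm,*c,z)[:2].round(1) for z in Z[k]])
E
python3 m.py 0
```

```text
top blue 474 [360.27 194.54] [348 183  25  24] [array([ 606.6, -158.8]), array([ 586.7, -143.4])]
top blue 241 [546.81 265.46] [542 227  10  85] [array([ 430. , -618.2]), array([ 423.9, -566.5])]
top blue 75 [151.16 245.65] [147 241  10  10] [array([474.2, 365.3]), array([464.7, 339.4])]
top blue 190 [387.19 292.11] [374 278  28  29] [array([ 362.9, -220. ]), array([ 362.2, -199.7])]
top green 47 [240.77  65.57] [238  60   6  13] [array([939.3, 148.5])]
top green 46 [329.74  65.72] [328  60   6  13] [array([940.3, -82.1])]
top green 260 [225.01 196.2 ] [216 188  19  18] [array([594.8, 180.9])]
top orange 172 [273.05 120.78] [260 117  27   9] [array([790.4,  63.6])]
top orange 281 [219.11 252.34] [210 243  19  19] [array([456. , 191.9])]
top yellow 471 [287.5  177.46] [276 166  24  24] [array([650. ,  26.1])]
top yellow 113 [190.46 227.1 ] [185 220  12  15] [array([521.2, 269.1])]
top red 844 [  6.5  211.61] [  0 181  15  61] [array([558.1, 733.6])]
top red 486 [309.27 248.84] [297 237  25  25] [array([468.2, -28.8])]
top purple 1330 [454.85 246.98] [437 218  36  59] [array([ 471.9, -
[... 3128 characters left out ...]
 0  38  37] [array([-261.5, -180.4])]
scene black 31 [417.1   26.61] [415  19   5  15] [array([-287.3,  -63. ])]
scene black 642 [39.91 58.5 ] [13 38 51 35] [array([ 636.3, -893.2])]
scene black 1204 [386.16  60.9 ] [365  42  42  39] [array([-54.4, -47.2])]
scene black 29 [416.45  56.83] [414  49   7  18] [array([-134.8,   16.6])]
scene black 722 [385.17  86.64] [356  68  58  32] [array([54.7, 14.3])]
scene black 82 [194.28 112.78] [173 104  42  19] [array([ 495.6, -341.5])]
scene black 169 [385.01 291.12] [377 281  19  20] [array([609.1, 344.5])]
scene black 77 [350.61 310.  ] [345 302  13  15] [array([687.3, 311.6])]
scene black 491 [369.27 407.97] [350 397  41  23] [array([812.5, 434. ])]
```

```bash
cat > p.py <<'E'
from h import *; from cell import arm
from scipy.spatial.transform import Rotation as Ro
def pose():
    s=arm.get_state(); R=Ro.from_quat(s["orientation"]); return s,s["tcp_pos"],R
def to(target,jaw=None):
    """remaining shift in tool axes, turn"""
    s,p,R=pose(); M=R.as_matrix()
    print("t",s["time_s"],"tcp",p.round(1),"xang",np.degrees(np.arctan2(M[1,0],M[0,0])).round(2),"jawang",np.degrees(np.arctan2(M[1,1],M[0,1])).round(2),"tilt",M[:,2].round(3),"op",round(s["opening"],1),"F",s["force"].round(1),"j6",s["joint_pos"][5].round(2))
    d=M.T@(np.array(target,float)-p); print("  tool shift",d.round(1))
    if jaw is not None:
        a=np.radians(jaw); y=np.array([np.cos(a),np.sin(a),0]); z=np.array([0,0,-1.]); x=np.cross(y,z)
        print("  rotvec tool",Ro.from_matrix(M.T@np.column_stack([x,y,z])).as_rotvec().round(4))
def rows(wps):
    """tool shifts for straight legs at constant orientation"""
    s,p,R=pose(); 
    for w in wps:
        d=R.inv().apply(np.array(w,float)-p); n=int(np.ceil(np.abs(d).max()/60)); print(n,"x",(d/n).round(1)); p=np.array(w,float)
E
python3 - <<'E'
from p import *
s,p,R=pose(); cm=arm.camera_model("wrist"); V=cm["view"]; C=-V[:3,:3].T@V[:3,3]
print(cm["fx"],cm["cx"],cm["cy"],"cam in tool",R.inv().apply(C-p), "look in tool",R.inv().apply(-V[2,:3]), "right",R.inv().apply(V[0,:3]))
rows([(500,-420,250),(620,-60,250),(520,280,250)])
to((520,280,250),jaw=30)
E
```

```text
323.3063265740531 279.2037735828495 209.9039243374801 cam in tool [  66.49225902    0.28732382 -126.68618584] look in tool [-2.59676743e-01 -2.21781635e-04  9.65695573e-01] right [3.68807278e-04 9.99999878e-01 3.28832697e-04]
5 x [ 57.2 -17.5  -0.5]
5 x [ 51.2 -56.    0.1]
6 x [  7.8 -58.5   0.1]
t 0.1 tcp [ 274.4 -616.1  247. ] xang 24.0 jawang -66.0 tilt [-0.001  0.002 -1.   ] op 85.3 F [ 0.1 -0.6  1.1] j6 -0.15
  tool shift [ 588.8 -718.8   -1.2]
  rotvec tool [-1.4000e-03 -2.1000e-03 -1.6756e+00]
```

{"fn": "drive_tool", "kwargs": {
  "deltas": [
    {"x": 57, "y": -17.5},
    {"x": 57, "y": -17.5},
    {"x": 57, "y": -17.5},
    {"x": 57, "y": -17.5},
    {"x": 57, "y": -17.5},
    {"x": 51, "y": -56},
    {"x": 51, "y": -56},
    {"x": 51, "y": -56},
    {"x": 51, "y": -56},
    {"x": 51, "y": -56},
    {"x": 8, "y": -58},
    {"x": 8, "y": -58},
    {"x": 8, "y": -58},
    {"x": 8, "y": -58},
    {"x": 8, "y": -58},
    {"x": 8, "y": -58}
  ]
}}

```text
invalid input at $.deltas[0]: expected keys hand, x, y, z, wx, wy, wz
```

Run:
```python
from p import *
to((468,341,200),jaw=-66)
```

```text
t 0.1 tcp [ 274.4 -616.1  247. ] xang 24.0 jawang -66.0 tilt [-0.001  0.002 -1.   ] op 85.3 F [ 0.1 -0.6  1.1] j6 -0.15
  tool shift [ 566.1 -795.5   49. ]
  rotvec tool [-0.0022 -0.0003 -0.0001]
```

All keys are needed.

{"fn": "drive_tool", "kwargs": {
  "deltas": [
    {"hand": 85, "x": 57, "y": -17.5, "z": 0, "wx": 0, "wy": 0, "wz": 0},
    {"hand": 85, "x": 57, "y": -17.5, "z": 0, "wx": 0, "wy": 0, "wz": 0},
    {"hand": 85, "x": 57, "y": -17.5, "z": 0, "wx": 0, "wy": 0, "wz": 0},
    {"hand": 85, "x": 57, "y": -17.5, "z": 0, "wx": 0, "wy": 0, "wz": 0},
    {"hand": 85, "x": 57, "y": -17.5, "z": 0, "wx": 0, "wy": 0, "wz": 0},
    {"hand": 85, "x": 51, "y": -56, "z": 0, "wx": 0, "wy": 0, "wz": 0},
    {"hand": 85, "x": 51, "y": -56, "z": 0, "wx": 0, "wy": 0, "wz": 0},
    {"hand": 85, "x": 51, "y": -56, "z": 0, "wx": 0, "wy": 0, "wz": 0},
    {"hand": 85, "x": 51, "y": -56, "z": 0, "wx": 0, "wy": 0, "wz": 0},
    {"hand": 85, "x": 51, "y": -56, "z": 0, "wx": 0, "wy": 0, "wz": 0}
  ]
}}

```text
time_s: 1.35
tcp_pos: [601.7, -121.7, 242.5]
orientation: [0.979, 0.203, -0.002, -0.005]
force: [0.4, -0.3, 0.5]
opening: 84.9
```

Run:
```python
from p import *
to((520,280,250),jaw=-66)
```

```text
t 1.35 tcp [ 601.7 -121.7  242.5] xang 23.44 jawang -66.56 tilt [-0.006  0.008 -1.   ] op 84.9 F [ 0.4 -0.3  0.5] j6 0.79
  tool shift [  84.9 -401.1   -3.6]
  rotvec tool [-0.0102  0.0023 -0.0098]
```

{"fn": "drive_tool", "kwargs": {
  "deltas": [
    {"hand": 85, "x": 12, "y": -50, "z": 0, "wx": -0.01, "wy": 0, "wz": -0.01},
    {"hand": 85, "x": 12, "y": -50, "z": 0, "wx": 0, "wy": 0, "wz": 0},
    {"hand": 85, "x": 0, "y": 0, "z": 0, "wx": 0, "wy": 0, "wz": 0}
  ]
}}

```text
time_s: 1.72
tcp_pos: [582.4, -12.9, 241.1]
orientation: [0.977, 0.211, -0.002, -0.001]
force: [-0.2, -0.9, -0.5]
opening: 85.1
```

```bash
cat > w.py <<'E'
from p import *; from m import R as CR
import sys, json
def wpic(tag):
    s=arm.get_state(); cm=arm.camera_model("wrist"); im=arm.grab_frame("wrist")[:,:,::-1].copy()
    cv2.imwrite(f"pics/w{tag}.png",im); return s,cm,im
if __name__=="__main__":
    s,cm,im=wpic(sys.argv[1]); zs=eval(sys.argv[2])  # {"blue":[5]}
    print(s["tcp_pos"].round(1),np.abs(s["qvel"]).max().round(4))
    for k,z in zs.items():
        for A,c,b in blobs(im,*CR[k],amin=200)[0]: print(k,A,c,b,[atz(cm,*c,q)[:2].round(1) for q in z])
E
python3 w.py 1 '{"blue":[5],"yellow":[5],"red":[5]}'
```

```text
[582.4 -12.9 241.1] 0.033
blue 2239 [402.77 212.81] [376 187  55  53] [array([ 609.5, -158.1])]
yellow 2877 [272.81 108.44] [244  78  59  62] [array([652.8,  27. ])]
yellow 711 [ 18.98 125.53] [  5 110  29  32] [array([522.5, 271.1])]
red 325 [542.06 189.36] [522 162  38  50] [array([ 699.3, -288.5])]
red 1876 [253.06 269.76] [228 247  51  47] [array([470.7, -28. ])]
```

View pics/w1.png

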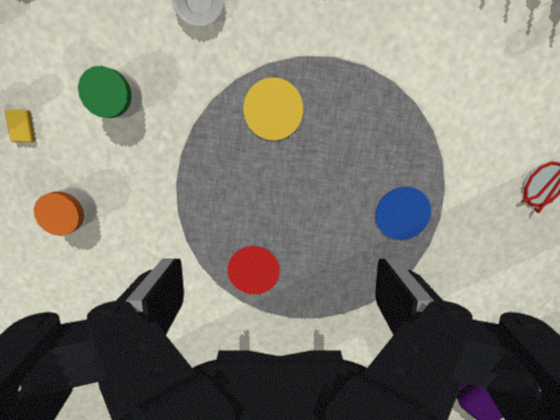

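Run:
```python
from p import *
to((470,300,240),jaw=-66)
```

```text
t 1.775 tcp [582.8 -14.4 241.1] xang 24.31 jawang -65.69 tilt [-0.004 -0.    -1.   ] op 84.9 F [-0.6 -0.4  0.1] j6 0.95
  tool shift [  26.6 -333.     1.5]
  rotvec tool [-0.0015  0.0039  0.0054]
```

{"fn": "drive_tool", "kwargs": {
  "deltas": [
    {"hand": 85, "x": 4, "y": -55, "z": 0, "wx": 0, "wy": 0, "wz": 0},
    {"hand": 85, "x": 4, "y": -55, "z": 0, "wx": 0, "wy": 0, "wz": 0},
    {"hand": 85, "x": 4, "y": -55, "z": 0, "wx": 0, "wy": 0, "wz": 0},
    {"hand": 85, "x": 4, "y": -55, "z": 0, "wx": 0, "wy": 0, "wz": 0},
    {"hand": 85, "x": 4, "y": -55, "z": 0, "wx": 0, "wy": 0, "wz": 0},
    {"hand": 85, "x": 4, "y": -55, "z": 0, "wx": 0, "wy": 0, "wz": 0},
    {"hand": 85, "x": 0, "y": 0, "z": 0, "wx": 0, "wy": 0, "wz": 0},
    {"hand": 85, "x": 0, "y": 0, "z": 0, "wx": 0, "wy": 0, "wz": 0}
  ]
}}

```text
time_s: 2.78
tcp_pos: [473.8, 294.6, 239.6]
orientation: [0.979, 0.203, -0.002, 0.002]
force: [-0.3, 0.2, 0.0]
opening: 85.1
```

```bash
python3 w.py 2 '{"blue":[110,65],"green":[36],"orange":[36],"black":[38]}'
```

```text
[473.8 294.6 239.6] 0.0065
blue 666 [222.29 189.93] [208 175  29  30] [array([468.5, 341.7]), array([456.7, 345.3])]
green 1919 [431.52 118.54] [406  95  51  49] [array([597.7, 184.2])]
orange 1367 [358.53 237.84] [338 218  42  41] [array([458.1, 193.3])]
black 1107 [285.35  40.87] [264  17  44  50] [array([603.6, 343.8])]
black 50577 [279.61 364.84] [  0 259 560 161] [array([275.2, 207.3])]
```

View pics/w2.png

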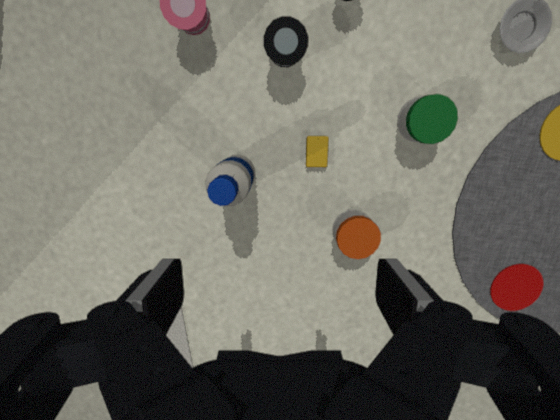

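Run:
```python
from p import *
to((467.5,341,62),jaw=-66)
```

```text
t 2.825 tcp [473.8 294.4 239.6] xang 23.34 jawang -66.66 tilt [-0.003 -0.004 -1.   ] op 84.9 F [-0.2 -0.8 -0.2] j6 1.54
  tool shift [ 13.3 -45.7 177.4]
  rotvec tool [ 0.0025  0.0038 -0.0116]
```

{"fn": "drive_tool", "kwargs": {
  "deltas": [
    {"hand": 85, "x": 7, "y": -23, "z": 40, "wx": 0.002, "wy": 0.004, "wz": -0.011},
    {"hand": 85, "x": 6, "y": -23, "z": 40, "wx": 0, "wy": 0, "wz": 0},
    {"hand": 85, "x": 0, "y": 0, "z": 20, "wx": 0, "wy": 0, "wz": 0},
    {"hand": 85, "x": 0, "y": 0, "z": 0, "wx": 0, "wy": 0, "wz": 0}
  ]
}}

```text
time_s: 3.32
tcp_pos: [473.2, 336.1, 138.1]
orientation: [0.979, 0.202, 0.002, 0.001]
force: [-0.9, -0.5, -0.5]
opening: 85.1
```

```bash
python3 - <<'E'
from p import *
to((467.5,341,62),jaw=-66)
E
python3 w.py 3 '{"blue":[110]}'
```

```text
t 3.325 tcp [473.2 336.1 138.1] xang 23.3 jawang -66.7 tilt [ 0.004 -0.001 -1.   ] op 85.1 F [-0.9 -0.5 -0.5] j6 1.61
  tool shift [-3.6 -6.9 76.1]
  rotvec tool [ 0.0022 -0.0036 -0.0121]
[473.2 336.1 138.1] 0.0246
blue 283 [267.77 200.92] [244 195  49  21] [array([498.2, 352.7])]
blue 1761 [263.77 257.59] [242 232  44  51] [array([469.7, 343. ])]
```

View pics/w3.png

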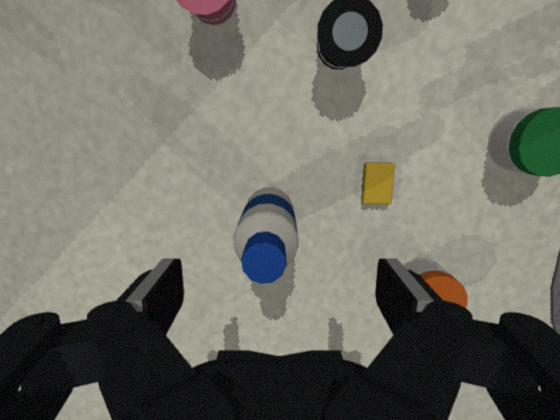

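{"fn": "drive_tool", "kwargs": {
  "deltas": [
    {"hand": 85, "x": -2.4, "y": -7.4, "z": 6, "wx": 0.002, "wy": -0.003, "wz": -0.012},
    {"hand": 85, "x": 0, "y": 0, "z": 30, "wx": 0, "wy": 0, "wz": 0},
    {"hand": 85, "x": 0, "y": 0, "z": 30, "wx": 0, "wy": 0, "wz": 0},
    {"hand": 85, "x": 0, "y": 0, "z": 5, "wx": 0, "wy": 0, "wz": 0}
  ]
}}

```text
time_s: 3.88
tcp_pos: [473.6, 343.2, 73.0]
orientation: [0.978, 0.207, 0.007, -0.002]
force: [-0.2, 0.0, -0.7]
opening: 85.1
```

Run:
```python
from p import *
to((468.5,342,62),jaw=-66)
```

```text
t 3.875 tcp [473.6 343.2  73. ] xang 23.87 jawang -66.13 tilt [ 0.013  0.007 -1.   ] op 85.1 F [-0.2  0.  -0.7] j6 1.61
  tool shift [-5.3 -1.  10.9]
  rotvec tool [-0.0008 -0.0146 -0.0023]
```

{"fn": "drive_tool", "kwargs": {
  "deltas": [
    {"hand": 85, "x": -5.3, "y": -1, "z": 4, "wx": 0, "wy": -0.014, "wz": -0.002},
    {"hand": 85, "x": 0, "y": 0, "z": 5, "wx": 0, "wy": 0, "wz": 0},
    {"hand": 85, "x": 0, "y": 0, "z": 0, "wx": 0, "wy": 0, "wz": 0}
  ]
}}

```text
time_s: 4.25
tcp_pos: [469.9, 342.9, 66.9]
orientation: [0.978, 0.208, 0.002, -0.001]
force: [0.3, 0.8, -0.6]
opening: 84.7
```

Run:
```python
from p import *
to((468.5,342,62),jaw=-66)
```

```text
t 4.25 tcp [469.9 342.9  66.9] xang 23.99 jawang -66.01 tilt [ 0.004  0.003 -1.   ] op 84.7 F [ 0.3  0.8 -0.6] j6 1.61
  tool shift [-1.7  0.2  4.8]
  rotvec tool [-0.0011 -0.005  -0.0001]
```

{"fn": "drive_tool", "kwargs": {
  "deltas": [
    {"hand": 85, "x": -2.2, "y": 0.2, "z": 4, "wx": 0, "wy": -0.005, "wz": 0},
    {"hand": 85, "x": 0, "y": 0, "z": 0, "wx": 0, "wy": 0, "wz": 0},
    {"hand": 45, "x": 0, "y": 0, "z": 0, "wx": 0, "wy": 0, "wz": 0},
    {"hand": 45, "x": 0, "y": 0, "z": 0, "wx": 0, "wy": 0, "wz": 0},
    {"hand": 45, "x": 0, "y": 0, "z": 0, "wx": 0, "wy": 0, "wz": 0},
    {"hand": 30, "x": 0, "y": 0, "z": 0, "wx": 0, "wy": 0, "wz": 0},
    {"hand": 30, "x": 0, "y": 0, "z": 0, "wx": 0, "wy": 0, "wz": 0},
    {"hand": 30, "x": 0, "y": 0, "z": 0, "wx": 0, "wy": 0, "wz": 0}
  ],
  "grip_force": 30
}}

```text
time_s: 5.25
tcp_pos: [468.8, 342.3, 64.2]
orientation: [0.978, 0.208, 0.001, -0.001]
force: [-0.2, 0.5, 0.1]
opening: 39.3
```

```bash
python3 - <<'E'
from p import *
to((468.5,342,62),jaw=-66)
E
python3 w.py 4 '{"blue":[110]}'
```

```text
t 5.25 tcp [468.8 342.3  64.2] xang 24.0 jawang -66.0 tilt [ 0.002  0.002 -1.   ] op 39.3 F [-0.2  0.5  0.1] j6 1.61
  tool shift [-0.4  0.2  2.2]
  rotvec tool [-0.0013 -0.0025 -0.    ]
[468.8 342.3  64.2] 0.0019
blue 1253 [277.89 235.79] [239 221  79  40] [array([503.1, 357.6])]
blue 3406 [279.94 328.12] [243 297  75  59] [array([477.7, 345.7])]
```

View pics/w4.png

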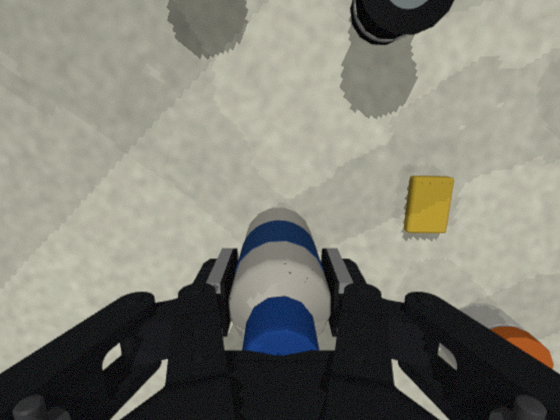

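{"fn": "drive_tool", "kwargs": {
  "deltas": [
    {"hand": 30, "x": 0, "y": 0, "z": -30, "wx": 0, "wy": 0, "wz": 0},
    {"hand": 30, "x": 0, "y": 0, "z": -40, "wx": 0, "wy": 0, "wz": 0},
    {"hand": 30, "x": 0, "y": 0, "z": -40, "wx": 0, "wy": 0, "wz": 0},
    {"hand": 30, "x": 0, "y": 0, "z": 0, "wx": 0, "wy": 0, "wz": 0}
  ]
}}

```text
time_s: 5.8
tcp_pos: [467.2, 341.1, 174.2]
orientation: [0.978, 0.208, -0.002, -0.0]
force: [-0.4, 0.5, -1.6]
opening: 39.1
```

Run:
```python
from p import *
to((608.6,-157.6,160),jaw=-66)
```

```text
t 5.8 tcp [467.2 341.1 174.2] xang 24.0 jawang -66.0 tilt [-0.003 -0.001 -1.   ] op 39.1 F [-0.4  0.5 -1.6] j6 1.61
  tool shift [-73.6 513.1  14.1]
  rotvec tool [-0.0007  0.0034 -0.0001]
```

{"fn": "drive_tool", "kwargs": {
  "deltas": [
    {"hand": 30, "x": -4, "y": 28, "z": 0, "wx": 0, "wy": 0, "wz": 0},
    {"hand": 30, "x": -7, "y": 50, "z": 0, "wx": 0, "wy": 0, "wz": 0},
    {"hand": 30, "x": -7, "y": 50, "z": 0, "wx": 0, "wy": 0, "wz": 0},
    {"hand": 30, "x": -7, "y": 50, "z": 0, "wx": 0, "wy": 0, "wz": 0},
    {"hand": 30, "x": -7, "y": 50, "z": 0, "wx": 0, "wy": 0, "wz": 0},
    {"hand": 30, "x": -7, "y": 50, "z": 0, "wx": 0, "wy": 0, "wz": 0},
    {"hand": 30, "x": -7, "y": 50, "z": 0, "wx": 0, "wy": 0, "wz": 0},
    {"hand": 30, "x": -7, "y": 50, "z": 0, "wx": 0, "wy": 0, "wz": 0},
    {"hand": 30, "x": -7, "y": 50, "z": 0, "wx": 0, "wy": 0, "wz": 0},
    {"hand": 30, "x": -7, "y": 50, "z": 0, "wx": 0, "wy": 0, "wz": 0},
    {"hand": 30, "x": -4, "y": 28, "z": 0, "wx": 0, "wy": 0, "wz": 0},
    {"hand": 30, "x": 0, "y": 0, "z": 0, "wx": 0, "wy": 0, "wz": 0}
  ]
}}

```text
time_s: 7.3
tcp_pos: [599.3, -164.5, 144.9]
orientation: [0.978, 0.209, -0.019, -0.006]
force: [-0.3, 0.1, 0.1]
opening: 39.1
```

Run:
```python
from p import *
to((608.6,-157.6,90),jaw=-66)
```

```text
t 7.3 tcp [ 599.3 -164.5  144.9] xang 24.11 jawang -65.93 tilt [-0.04   0.004 -0.999] op 39.1 F [-0.3  0.1  0.1] j6 0.73
  tool shift [13.2 -1.4 54.6]
  rotvec tool [-0.02    0.0349  0.0016]
```

{"fn": "drive_tool", "kwargs": {
  "deltas": [
    {"hand": 30, "x": 9, "y": -1.4, "z": 8, "wx": -0.02, "wy": 0.035, "wz": 0.002},
    {"hand": 30, "x": 3, "y": 0, "z": 20, "wx": 0, "wy": 0, "wz": 0},
    {"hand": 30, "x": 0, "y": 0, "z": 20, "wx": 0, "wy": 0, "wz": 0},
    {"hand": 30, "x": 0, "y": 0, "z": 0, "wx": 0, "wy": 0, "wz": 0}
  ]
}}

```text
time_s: 7.8
tcp_pos: [605.4, -154.0, 87.8]
orientation: [0.978, 0.209, -0.004, -0.004]
force: [-0.4, 0.8, -2.4]
opening: 38.9
```

Run:
```python
from p import *
to((608.6,-157.6,70),jaw=-66)
```

```text
t 7.8 tcp [ 605.4 -154.    87.8] xang 24.07 jawang -65.93 tilt [-0.01   0.005 -1.   ] op 38.9 F [-0.4  0.8 -2.4] j6 0.74
  tool shift [ 1.6  4.7 17.8]
  rotvec tool [-0.009   0.0071  0.0013]
```

{"fn": "drive_tool", "kwargs": {
  "deltas": [
    {"hand": 30, "x": 1.6, "y": 4.6, "z": 4, "wx": -0.009, "wy": 0.007, "wz": 0.001},
    {"hand": 30, "x": 0, "y": 0, "z": 6, "wx": 0, "wy": 0, "wz": 0},
    {"hand": 30, "x": 0, "y": 0, "z": 0, "wx": 0, "wy": 0, "wz": 0}
  ]
}}

```text
time_s: 8.18
tcp_pos: [609.5, -157.8, 77.7]
orientation: [0.978, 0.208, 0.001, 0.001]
force: [-0.1, 0.5, -0.7]
opening: 39.0
```

```bash
python3 - <<'E'
from p import *
to((608.6,-157.6,70),jaw=-66)
E
python3 w.py 5 '{"blue":[5]}'
python3 - <<'E'
from p import *
for n in ("top","scene"):
    im=arm.grab_frame(n)[:,:,::-1]; x,y=(320,150) if n=="top" else (170,130)
    cv2.imwrite(f"pics/{n}5.png",cv2.resize(im[y:y+90,x:x+110],None,fx=6,fy=6,interpolation=cv2.INTER_CUBIC))
E
```

```text
t 8.175 tcp [ 609.5 -157.8   77.7] xang 24.04 jawang -65.96 tilt [ 0.002 -0.001 -1.   ] op 39.0 F [-0.1  0.5 -0.7] j6 0.74
  tool shift [-0.7 -0.6  7.7]
  rotvec tool [ 0.0015 -0.001   0.0007]
[ 609.5 -157.8   77.7] 0.0137
blue 4431 [278.66 218.33] [230 182  98  81] [array([ 616.2, -154.8])]
blue 3416 [279.83 328.17] [243 297  75  59] [array([ 542.5, -188.6])]
```

View pics/w5.png

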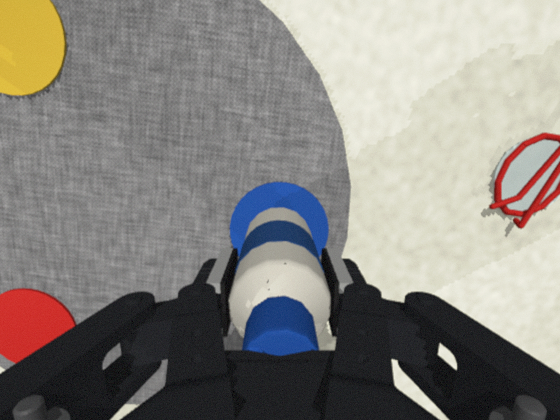

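View pics/scene5.png

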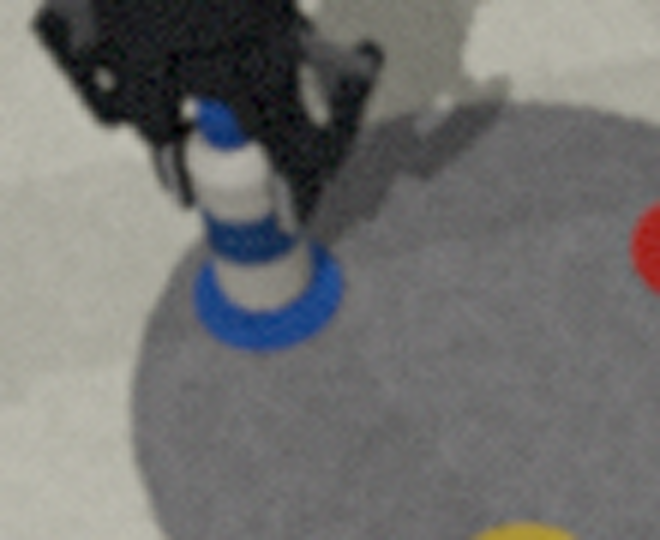

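Run:
```python
from p import *
s,p,R=pose(); cm=arm.camera_model("wrist")
print("disc far",R.inv().apply(atz(cm,279,182,5)-p), "bottle far",R.inv().apply(atz(cm,282,206.5,13.5)-p), R.inv().apply(atz(cm,230,230,5)-p),R.inv().apply(atz(cm,328,230,5)-p))
```

```text
disc far [3.07465996e+01 6.97770053e-02 7.36477015e+01] bottle far [17.08091689  1.91869656 65.12473387] [ -0.91481057 -31.87240722  73.49827465] [-0.93974359 32.04891172 73.66819069]
```

{"fn": "drive_tool", "kwargs": {
  "deltas": [
    {"hand": 30, "x": 1.3, "y": -0.3, "z": 4, "wx": 0, "wy": 0, "wz": 0},
    {"hand": 30, "x": 0, "y": 0, "z": 3, "wx": 0, "wy": 0, "wz": 0},
    {"hand": 30, "x": 0, "y": 0, "z": 0, "wx": 0, "wy": 0, "wz": 0},
    {"hand": 30, "x": 0, "y": 0, "z": 0, "wx": 0, "wy": 0, "wz": 0}
  ]
}}

```text
time_s: 8.82
tcp_pos: [611.5, -157.3, 71.9]
orientation: [0.978, 0.208, 0.002, 0.001]
force: [-0.0, 0.8, -0.8]
opening: 39.1
```

Run:
```python
from p import *
to((608.6,-157.6,69.5),jaw=-66)
```

```text
t 8.825 tcp [ 611.5 -157.3   71.9] xang 24.04 jawang -65.96 tilt [ 0.004 -0.002 -1.   ] op 39.1 F [-0.   0.8 -0.8] j6 0.74
  tool shift [-2.8 -1.   2.4]
  rotvec tool [ 0.0036 -0.0029  0.0006]
```

{"fn": "drive_tool", "kwargs": {
  "deltas": [
    {"hand": 30, "x": -0.7, "y": 0, "z": 2.4, "wx": 0.003, "wy": -0.003, "wz": 0},
    {"hand": 30, "x": 0, "y": 0, "z": 0.5, "wx": 0, "wy": 0, "wz": 0},
    {"hand": 30, "x": 0, "y": 0, "z": 0.3, "wx": 0, "wy": 0, "wz": 0}
  ]
}}

```text
time_s: 9.2
tcp_pos: [611.1, -157.7, 69.1]
orientation: [0.978, 0.208, -0.0, 0.0]
force: [-0.7, 0.8, 2.3]
opening: 38.9
```

Run:
```python
from p import *
to((610.8,-157.6,69.5),jaw=-66)
```

```text
t 9.2 tcp [ 611.1 -157.7   69.1] xang 24.04 jawang -65.96 tilt [ 0.    -0.001 -1.   ] op 38.9 F [-0.7  0.8  2.3] j6 0.74
  tool shift [-0.2 -0.2 -0.4]
  rotvec tool [0.0005 0.0002 0.0006]
```

{"fn": "drive_tool", "kwargs": {
  "deltas": [
    {"hand": 46, "x": 0, "y": 0, "z": 0, "wx": 0, "wy": 0, "wz": 0},
    {"hand": 60, "x": 0, "y": 0, "z": 0, "wx": 0, "wy": 0, "wz": 0},
    {"hand": 85, "x": 0, "y": 0, "z": 0, "wx": 0, "wy": 0, "wz": 0},
    {"hand": 85, "x": 0, "y": 0, "z": 0, "wx": 0, "wy": 0, "wz": 0},
    {"hand": 85, "x": 0, "y": 0, "z": -20, "wx": 0, "wy": 0, "wz": 0},
    {"hand": 85, "x": 0, "y": 0, "z": -45, "wx": 0, "wy": 0, "wz": 0},
    {"hand": 85, "x": 0, "y": 0, "z": -55, "wx": 0, "wy": 0, "wz": 0},
    {"hand": 85, "x": 0, "y": 0, "z": -40, "wx": 0, "wy": 0, "wz": 0},
    {"hand": 85, "x": 0, "y": 0, "z": 0, "wx": 0, "wy": 0, "wz": 0}
  ]
}}

```text
time_s: 10.32
tcp_pos: [612.0, -158.1, 240.7]
orientation: [0.978, 0.208, 0.003, 0.002]
force: [-0.3, -0.1, -0.4]
opening: 85.0
```

```bash
python3 - <<'E'
from p import *
to((458,193,150),jaw=-66)
E
python3 w.py 6 '{"blue":[5,110]}'
```

```text
t 10.325 tcp [ 612.  -158.1  240.7] xang 24.04 jawang -65.96 tilt [ 0.006 -0.003 -1.   ] op 85.0 F [-0.3 -0.1 -0.4] j6 0.74
  tool shift [   2.  -383.8   88.6]
  rotvec tool [ 0.0055 -0.0043  0.0007]
[ 612.  -158.1  240.7] 0.044
blue 945 [276.61 176.19] [249 160  56  43] [array([ 620.1, -152.9]), array([ 635.2, -146.5])]
blue 666 [276.34 210.24] [263 195  28  31] [array([ 583.6, -168.7]), array([ 609.2, -157.7])]
```

View pics/w6.png

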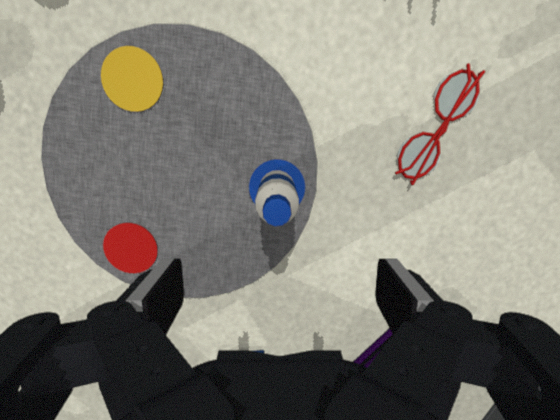

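{"fn": "drive_tool", "kwargs": {
  "deltas": [
    {"hand": 85, "x": 0, "y": -30, "z": 0, "wx": 0.005, "wy": -0.004, "wz": 0},
    {"hand": 85, "x": 0, "y": -55, "z": 0, "wx": 0, "wy": 0, "wz": 0},
    {"hand": 85, "x": 0, "y": -55, "z": 0, "wx": 0, "wy": 0, "wz": 0},
    {"hand": 85, "x": 0, "y": -55, "z": 0, "wx": 0, "wy": 0, "wz": 0},
    {"hand": 85, "x": 0, "y": -55, "z": 0, "wx": 0, "wy": 0, "wz": 0},
    {"hand": 85, "x": 0, "y": -55, "z": 10, "wx": 0, "wy": 0, "wz": 0},
    {"hand": 85, "x": 0, "y": -55, "z": 20, "wx": 0, "wy": 0, "wz": 0},
    {"hand": 85, "x": 0, "y": -30, "z": 30, "wx": 0, "wy": 0, "wz": 0},
    {"hand": 85, "x": 0, "y": 0, "z": 20, "wx": 0, "wy": 0, "wz": 0},
    {"hand": 85, "x": 0, "y": 0, "z": 0, "wx": 0, "wy": 0, "wz": 0}
  ]
}}

```text
time_s: 11.62
tcp_pos: [436.8, 209.0, 145.1]
orientation: [0.978, 0.207, -0.013, -0.004]
force: [-0.2, -0.6, 0.8]
opening: 85.3
```

```bash
python3 - <<'E'
from p import *
to((458,193,80),jaw=-66)
E
python3 w.py 7 '{"orange":[36]}'
```

```text
t 11.625 tcp [436.8 209.  145.1] xang 23.95 jawang -66.07 tilt [-0.026  0.002 -1.   ] op 85.3 F [-0.2 -0.6  0.8] j6 1.38
  tool shift [14.3 24.  64.5]
  rotvec tool [-0.0125  0.0232 -0.001 ]
[436.8 209.  145.1] 0.0169
orange 3061 [311.95 193.56] [281 163  63  62] [array([458.4, 193.3])]
```

View pics/w7.png

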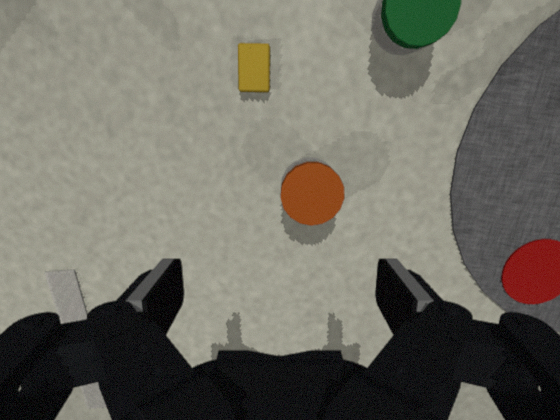

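{"fn": "drive_tool", "kwargs": {
  "deltas": [
    {"hand": 85, "x": 14, "y": 24, "z": 10, "wx": -0.012, "wy": 0.023, "wz": 0},
    {"hand": 85, "x": 0, "y": 0, "z": 25, "wx": 0, "wy": 0, "wz": 0},
    {"hand": 85, "x": 0, "y": 0, "z": 25, "wx": 0, "wy": 0, "wz": 0},
    {"hand": 85, "x": 0, "y": 0, "z": 0, "wx": 0, "wy": 0, "wz": 0}
  ]
}}

```text
time_s: 12.18
tcp_pos: [464.4, 191.1, 88.2]
orientation: [0.979, 0.205, 0.004, -0.0]
force: [0.7, -0.3, 0.1]
opening: 85.0
```

Run:
```python
from p import *
to((458,193,24),jaw=-66)
```

```text
t 12.175 tcp [464.4 191.1  88.2] xang 23.71 jawang -66.29 tilt [ 0.009  0.002 -1.   ] op 85.0 F [ 0.7 -0.3  0.1] j6 1.34
  tool shift [-5.6 -4.5 64.1]
  rotvec tool [ 0.0016 -0.0088 -0.0051]
```

{"fn": "drive_tool", "kwargs": {
  "deltas": [
    {"hand": 85, "x": -6, "y": -4.5, "z": 10, "wx": 0.001, "wy": -0.009, "wz": -0.005},
    {"hand": 85, "x": -1, "y": 0, "z": 20, "wx": 0, "wy": -0.002, "wz": 0},
    {"hand": 85, "x": -1, "y": 0, "z": 20, "wx": 0, "wy": -0.002, "wz": 0},
    {"hand": 85, "x": -1, "y": 0, "z": 8, "wx": 0, "wy": 0, "wz": 0},
    {"hand": 85, "x": 0, "y": 0, "z": 0, "wx": 0, "wy": 0, "wz": 0}
  ]
}}

```text
time_s: 12.8
tcp_pos: [457.4, 192.2, 33.7]
orientation: [0.978, 0.208, 0.002, 0.001]
force: [-0.0, -0.5, 0.5]
opening: 84.5
```

Run:
```python
from p import *
to((458,193,24),jaw=-66)
```

```text
t 12.8 tcp [457.4 192.2  33.7] xang 23.98 jawang -66.02 tilt [ 0.004 -0.001 -1.   ] op 84.5 F [-0.  -0.5  0.5] j6 1.35
  tool shift [ 0.9 -0.5  9.7]
  rotvec tool [ 0.0023 -0.0036 -0.0004]
```

{"fn": "drive_tool", "kwargs": {
  "deltas": [
    {"hand": 85, "x": 0.4, "y": -0.5, "z": 6, "wx": 0.002, "wy": -0.003, "wz": 0},
    {"hand": 85, "x": 0, "y": 0, "z": 4, "wx": 0, "wy": 0, "wz": 0},
    {"hand": 55, "x": 0, "y": 0, "z": 0, "wx": 0, "wy": 0, "wz": 0},
    {"hand": 52, "x": 0, "y": 0, "z": 0, "wx": 0, "wy": 0, "wz": 0},
    {"hand": 52, "x": 0, "y": 0, "z": 0, "wx": 0, "wy": 0, "wz": 0},
    {"hand": 38, "x": 0, "y": 0, "z": 0, "wx": 0, "wy": 0, "wz": 0},
    {"hand": 38, "x": 0, "y": 0, "z": 0, "wx": 0, "wy": 0, "wz": 0}
  ],
  "grip_force": 30
}}

```text
time_s: 13.68
tcp_pos: [459.6, 193.3, 25.5]
orientation: [0.978, 0.208, 0.003, 0.0]
force: [-1.0, -0.4, -1.2]
opening: 47.1
```

```bash
python3 - <<'E'
from p import *
to((458,193,24),jaw=-66)
E
python3 w.py 8 '{"orange":[36]}'
```

```text
t 13.675 tcp [459.6 193.3  25.5] xang 23.99 jawang -66.01 tilt [ 0.005  0.001 -1.   ] op 47.1 F [-1.  -0.4 -1.2] j6 1.35
  tool shift [-1.6 -0.3  1.5]
  rotvec tool [ 0.0013 -0.0051 -0.0001]
[459.6 193.3  25.5] 0.0015
orange 9890 [279.22 295.76] [221 237 117 114] [array([459.3, 192.9])]
```

View pics/w8.png

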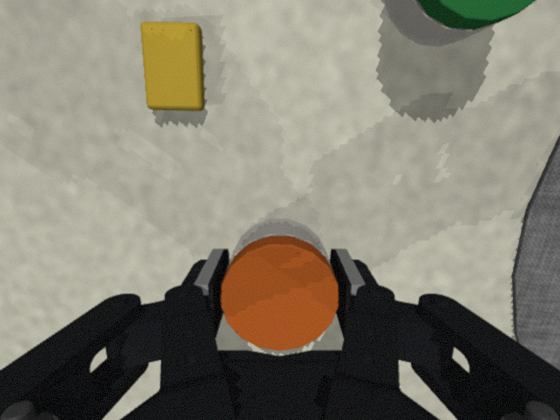

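{"fn": "drive_tool", "kwargs": {
  "deltas": [
    {"hand": 38, "x": 0, "y": 0, "z": -20, "wx": 0, "wy": -0.005, "wz": 0},
    {"hand": 38, "x": 0, "y": 0, "z": -45, "wx": 0, "wy": 0, "wz": 0},
    {"hand": 38, "x": 0, "y": 0, "z": -45, "wx": 0, "wy": 0, "wz": 0},
    {"hand": 38, "x": 0, "y": 0, "z": 0, "wx": 0, "wy": 0, "wz": 0}
  ]
}}

```text
time_s: 14.22
tcp_pos: [458.2, 193.1, 137.0]
orientation: [0.978, 0.208, -0.002, 0.001]
force: [0.2, 0.6, -0.0]
opening: 47.1
```

Run:
```python
from p import *
to((652.5,27,100),jaw=-66)
```

```text
t 14.225 tcp [458.2 193.1 137. ] xang 23.98 jawang -66.02 tilt [-0.003 -0.002 -1.   ] op 47.1 F [ 0.2  0.6 -0. ] j6 1.35
  tool shift [110.2 230.8  36.7]
  rotvec tool [ 0.0004  0.0039 -0.0003]
```

{"fn": "drive_tool", "kwargs": {
  "deltas": [
    {"hand": 38, "x": 12, "y": 25, "z": 0, "wx": 0, "wy": 0.004, "wz": 0},
    {"hand": 38, "x": 21, "y": 44, "z": 0, "wx": 0, "wy": 0, "wz": 0},
    {"hand": 38, "x": 21, "y": 44, "z": 0, "wx": 0, "wy": 0, "wz": 0},
    {"hand": 38, "x": 21, "y": 44, "z": 0, "wx": 0, "wy": 0, "wz": 0},
    {"hand": 38, "x": 21, "y": 44, "z": 0, "wx": 0, "wy": 0, "wz": 0},
    {"hand": 38, "x": 12, "y": 25, "z": 0, "wx": 0, "wy": 0, "wz": 0},
    {"hand": 38, "x": 0, "y": 0, "z": 0, "wx": 0, "wy": 0, "wz": 0}
  ]
}}

```text
time_s: 15.1
tcp_pos: [647.8, 26.1, 124.2]
orientation: [0.978, 0.209, -0.008, -0.002]
force: [-0.4, -0.1, -0.9]
opening: 47.4
```

Run:
```python
from p import *
to((652.5,27,60),jaw=-66)
```

```text
t 15.1 tcp [647.8  26.1 124.2] xang 24.08 jawang -65.93 tilt [-0.016  0.001 -1.   ] op 47.4 F [-0.4 -0.1 -0.9] j6 1.04
  tool shift [ 5.6  1.6 64.1]
  rotvec tool [-0.0077  0.0144  0.0013]
```

{"fn": "drive_tool", "kwargs": {
  "deltas": [
    {"hand": 38, "x": 3.5, "y": 1.6, "z": 10, "wx": -0.008, "wy": 0.014, "wz": 0.001},
    {"hand": 38, "x": -1, "y": 0, "z": 25, "wx": 0, "wy": -0.002, "wz": 0},
    {"hand": 38, "x": -1, "y": 0, "z": 25, "wx": 0, "wy": -0.002, "wz": 0},
    {"hand": 38, "x": 0, "y": 0, "z": 0, "wx": 0, "wy": 0, "wz": 0}
  ]
}}

```text
time_s: 15.6
tcp_pos: [644.0, 29.3, 57.3]
orientation: [0.978, 0.21, -0.005, -0.001]
force: [-0.6, -0.8, -0.0]
opening: 46.8
```

Run:
```python
from p import *
to((652.5,27,30.5),jaw=-66)
```

```text
t 15.6 tcp [644.   29.3  57.3] xang 24.2 jawang -65.8 tilt [-0.011 -0.    -1.   ] op 46.8 F [-0.6 -0.8 -0. ] j6 1.04
  tool shift [ 7.1  5.7 26.7]
  rotvec tool [-0.0039  0.0099  0.0035]
```

{"fn": "drive_tool", "kwargs": {
  "deltas": [
    {"hand": 38, "x": 7, "y": 5.6, "z": 4, "wx": -0.004, "wy": 0.01, "wz": 0.003},
    {"hand": 38, "x": 0, "y": 0, "z": 10, "wx": 0, "wy": 0, "wz": 0},
    {"hand": 38, "x": 0, "y": 0, "z": 0, "wx": 0, "wy": 0, "wz": 0}
  ]
}}

```text
time_s: 15.98
tcp_pos: [653.7, 28.1, 44.2]
orientation: [0.978, 0.209, 0.002, 0.001]
force: [-0.5, 0.1, -0.0]
opening: 47.1
```

```bash
python3 - <<'E'
from p import *
to((652.5,27,30.5),jaw=-66)
E
python3 w.py 9 '{"orange":[48],"yellow":[5]}'
```

```text
t 15.975 tcp [653.7  28.1  44.2] xang 24.11 jawang -65.9 tilt [ 0.004 -0.    -1.   ] op 47.1 F [-0.5  0.1 -0. ] j6 1.04
  tool shift [-1.6  0.5 13.7]
  rotvec tool [ 0.0018 -0.0034  0.0018]
[653.7  28.1  44.2] 0.0226
orange 10485 [279.17 293.34] [221 236 117 115] [array([651. ,  26.6])]
yellow 2872 [279.79 219.66] [222 196 116  64] [array([669.2,  34.3])]
```

View pics/w9.png

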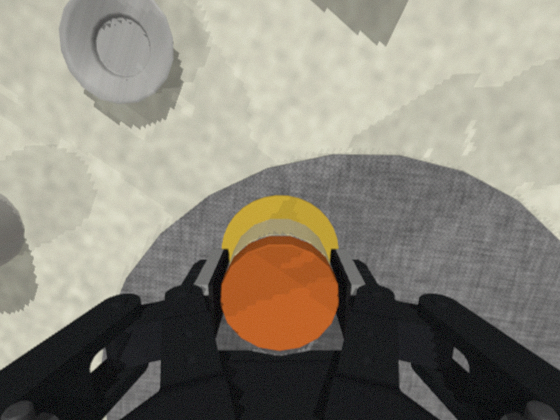

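```bash
cat > f.py <<'E'
from p import *
import sys
# u,v,z triples -> tool coords relative to TCP
s,p,R=pose(); cm=arm.camera_model("wrist"); a=list(map(float,sys.argv[1:]))
for i in range(0,len(a),3): print(a[i:i+3],R.inv().apply(atz(cm,*a[i:i+3])-p).round(1), atz(cm,*a[i:i+3]).round(1))
E
python3 f.py 279.2 293.3 54.7 279 195 5 222 240 5 338 240 5 279.2 236 54.7 279.2 351 54.7
```

```text
[279.2, 293.3, 54.7] [ 0.3  0.3 -9.8] [654.7  27.9  54.7]
[279.0, 195.0, 5.0] [29.8  0.1 40.1] [681.8  40.    5. ]
[222.0, 240.0, 5.0] [  4.7 -31.1  39.9] [646.1  58.2   5. ]
[338.0, 240.0, 5.0] [ 4.6 32.4 40.1] [6.72e+02 2.00e-01 5.00e+00]
[279.2, 236.0, 54.7] [24.7  0.2 -9.6] [676.9  37.8  54.7]
[279.2, 351.0, 54.7] [-26.8   0.3  -9.9] [629.9  16.8  54.7]
```

{"fn": "drive_tool", "kwargs": {
  "deltas": [
    {"hand": 38, "x": -2, "y": 0.4, "z": 6, "wx": 0.002, "wy": -0.003, "wz": 0.001},
    {"hand": 38, "x": -0.5, "y": 0, "z": 5, "wx": 0, "wy": 0, "wz": 0},
    {"hand": 38, "x": 0, "y": 0, "z": 0, "wx": 0, "wy": 0, "wz": 0}
  ]
}}

```text
time_s: 16.4
tcp_pos: [652.8, 26.2, 34.3]
orientation: [0.978, 0.208, 0.002, 0.0]
force: [0.4, -1.0, -0.9]
opening: 47.0
```

Run:
```python
from p import *
to((652.3,27,30.5),jaw=-66)
```

```text
t 16.4 tcp [652.8  26.2  34.3] xang 24.02 jawang -65.98 tilt [ 0.003  0.    -1.   ] op 47.0 F [ 0.4 -1.  -0.9] j6 1.04
  tool shift [-0.2 -0.9  3.8]
  rotvec tool [ 0.0013 -0.0031  0.0004]
```

{"fn": "drive_tool", "kwargs": {
  "deltas": [
    {"hand": 38, "x": -0.4, "y": -0.7, "z": 3, "wx": 0.001, "wy": -0.003, "wz": 0},
    {"hand": 38, "x": 0, "y": 0, "z": 1, "wx": 0, "wy": 0, "wz": 0},
    {"hand": 38, "x": 0, "y": 0, "z": 0.3, "wx": 0, "wy": 0, "wz": 0}
  ]
}}

```text
time_s: 16.77
tcp_pos: [652.5, 26.7, 30.6]
orientation: [0.978, 0.208, 0.0, 0.0]
force: [0.4, 0.1, 1.4]
opening: 47.2
```

Run:
```python
from p import *
to((652.3,27,30.5),jaw=-66)
```

```text
t 16.775 tcp [652.5  26.7  30.6] xang 24.03 jawang -65.97 tilt [ 0. -0. -1.] op 47.2 F [0.4 0.1 1.4] j6 1.04
  tool shift [-0.  -0.4  0.1]
  rotvec tool [ 0.0005 -0.0001  0.0005]
```

{"fn": "drive_tool", "kwargs": {
  "deltas": [
    {"hand": 54, "x": 0, "y": 0, "z": 0, "wx": 0, "wy": 0, "wz": 0},
    {"hand": 65, "x": 0, "y": 0, "z": 0, "wx": 0, "wy": 0, "wz": 0},
    {"hand": 85, "x": 0, "y": 0, "z": 0, "wx": 0, "wy": 0, "wz": 0},
    {"hand": 85, "x": 0, "y": 0, "z": -15, "wx": 0, "wy": 0, "wz": 0},
    {"hand": 85, "x": 0, "y": 0, "z": -40, "wx": 0, "wy": 0, "wz": 0},
    {"hand": 85, "x": 0, "y": 0, "z": -40, "wx": 0, "wy": 0, "wz": 0},
    {"hand": 85, "x": 0, "y": 0, "z": -20, "wx": 0, "wy": 0, "wz": 0},
    {"hand": 85, "x": 0, "y": 0, "z": 0, "wx": 0, "wy": 0, "wz": 0}
  ]
}}

```text
time_s: 17.77
tcp_pos: [652.9, 26.7, 151.7]
orientation: [0.978, 0.208, 0.001, 0.001]
force: [-0.3, 0.1, 0.4]
opening: 85.0
```

```bash
python3 - <<'E'
from p import *
to((597.5,183.5,100),jaw=-66)
E
python3 w.py 10 '{"orange":[41],"yellow":[5]}'
```

```text
t 17.775 tcp [652.9  26.7 151.7] xang 24.02 jawang -65.98 tilt [ 0.003 -0.001 -1.   ] op 85.0 F [-0.3  0.1  0.4] j6 1.04
  tool shift [  13.1 -165.9   51.5]
  rotvec tool [ 0.0018 -0.0024  0.0004]
[652.9  26.7 151.7] 0.0203
orange 1903 [325.14  17.12] [278   0  80  44] [array([787.7,  53.4])]
orange 2963 [278.69 214.99] [248 185  62  61] [array([652. ,  26.3])]
yellow 1177 [276.71 186.04] [242 167  73  55] [array([665.6,  34.2])]
```

View pics/w10.png

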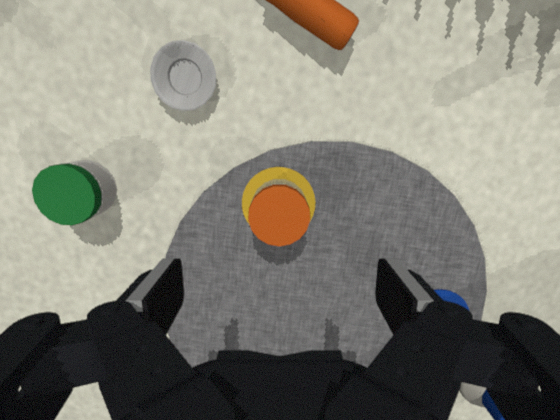

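{"fn": "drive_tool", "kwargs": {
  "deltas": [
    {"hand": 85, "x": 2, "y": -28, "z": 0, "wx": 0, "wy": 0, "wz": 0},
    {"hand": 85, "x": 4, "y": -45, "z": 5, "wx": 0, "wy": 0, "wz": 0},
    {"hand": 85, "x": 4, "y": -45, "z": 10, "wx": 0, "wy": 0, "wz": 0},
    {"hand": 85, "x": 3, "y": -30, "z": 10, "wx": 0, "wy": 0, "wz": 0},
    {"hand": 85, "x": 0, "y": 0, "z": 10, "wx": 0, "wy": 0, "wz": 0},
    {"hand": 85, "x": 0, "y": 0, "z": 0, "wx": 0, "wy": 0, "wz": 0}
  ]
}}

```text
time_s: 18.58
tcp_pos: [596.2, 169.1, 101.8]
orientation: [0.978, 0.207, -0.009, -0.001]
force: [-0.3, -0.2, -0.4]
opening: 84.9
```

```bash
python3 - <<'E'
from p import *
to((597.5,183.5,24.5),jaw=-66)
E
python3 w.py 11 '{"green":[36]}'
```

```text
t 18.575 tcp [596.2 169.1 101.8] xang 23.89 jawang -66.11 tilt [-0.018 -0.002 -1.   ] op 84.9 F [-0.3 -0.2 -0.4] j6 1.27
  tool shift [  8.4 -12.2  77.2]
  rotvec tool [-0.0054  0.0177 -0.0019]
[596.2 169.1 101.8] 0.0103
green 4350 [260.94 217.9 ] [224 181  75  74] [array([599.2, 183. ])]
```

View pics/w11.png

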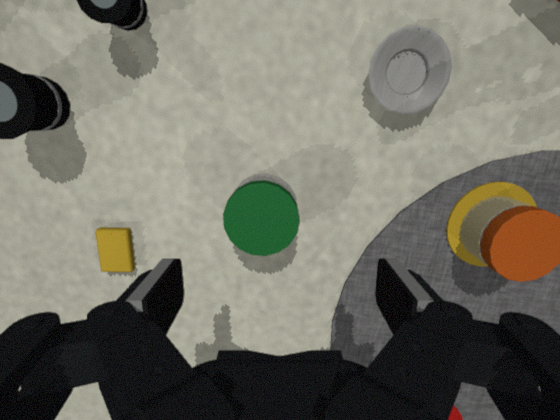

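{"fn": "drive_tool", "kwargs": {
  "deltas": [
    {"hand": 85, "x": 9, "y": -11.6, "z": 8, "wx": -0.005, "wy": 0.017, "wz": -0.002},
    {"hand": 85, "x": 0, "y": 0, "z": 20, "wx": 0, "wy": 0, "wz": 0},
    {"hand": 85, "x": 0, "y": 0, "z": 20, "wx": 0, "wy": 0, "wz": 0},
    {"hand": 85, "x": 0, "y": 0, "z": 0, "wx": 0, "wy": 0, "wz": 0}
  ]
}}

```text
time_s: 19.12
tcp_pos: [601.2, 181.9, 50.6]
orientation: [0.979, 0.206, 0.001, -0.0]
force: [0.2, 0.9, -0.4]
opening: 84.7
```

Run:
```python
from p import *
to((598.7,183.2,25),jaw=-66)
```

```text
t 19.125 tcp [601.2 181.9  50.6] xang 23.8 jawang -66.2 tilt [ 0.001  0.    -1.   ] op 84.7 F [ 0.2  0.9 -0.4] j6 1.29
  tool shift [-1.8 -2.2 25.6]
  rotvec tool [ 0.0002 -0.0012 -0.0035]
```

{"fn": "drive_tool", "kwargs": {
  "deltas": [
    {"hand": 85, "x": -2, "y": -2, "z": 8, "wx": 0, "wy": -0.002, "wz": -0.003},
    {"hand": 85, "x": -0.5, "y": 0, "z": 12, "wx": 0, "wy": -0.002, "wz": 0},
    {"hand": 85, "x": -0.5, "y": 0, "z": 4, "wx": 0, "wy": 0, "wz": 0},
    {"hand": 85, "x": 0, "y": 0, "z": 0, "wx": 0, "wy": 0, "wz": 0}
  ]
}}

```text
time_s: 19.62
tcp_pos: [598.0, 182.3, 25.4]
orientation: [0.978, 0.208, -0.001, 0.0]
force: [-1.4, -0.2, -0.4]
opening: 85.4
```

Run:
```python
from p import *
to((598.7,183.2,25),jaw=-66)
```

```text
t 19.625 tcp [598.  182.3  25.4] xang 23.96 jawang -66.04 tilt [-0.002 -0.001 -1.   ] op 85.4 F [-1.4 -0.2 -0.4] j6 1.29
  tool shift [ 1.  -0.5  0.4]
  rotvec tool [ 0.0004  0.0022 -0.0008]
```

{"fn": "drive_tool", "kwargs": {
  "deltas": [
    {"hand": 85, "x": 1.2, "y": -0.5, "z": 0, "wx": 0, "wy": 0.002, "wz": 0},
    {"hand": 55, "x": 0, "y": 0, "z": 0, "wx": 0, "wy": 0, "wz": 0},
    {"hand": 52, "x": 0, "y": 0, "z": 0, "wx": 0, "wy": 0, "wz": 0},
    {"hand": 52, "x": 0, "y": 0, "z": 0, "wx": 0, "wy": 0, "wz": 0},
    {"hand": 38, "x": 0, "y": 0, "z": 0, "wx": 0, "wy": 0, "wz": 0},
    {"hand": 38, "x": 0, "y": 0, "z": 0, "wx": 0, "wy": 0, "wz": 0}
  ],
  "grip_force": 30
}}

```text
time_s: 20.38
tcp_pos: [600.1, 183.6, 27.1]
orientation: [0.978, 0.208, 0.002, 0.0]
force: [0.0, 1.2, -0.3]
opening: 47.0
```

```bash
python3 - <<'E'
from p import *
to((598.7,183.2,25),jaw=-66)
E
python3 w.py 12 '{"green":[36]}'
```

```text
t 20.375 tcp [600.1 183.6  27.1] xang 23.96 jawang -66.04 tilt [ 0.003  0.    -1.   ] op 47.0 F [ 0.   1.2 -0.3] j6 1.29
  tool shift [-1.5 -0.3  2.1]
  rotvec tool [ 0.0014 -0.0031 -0.0007]
[600.1 183.6  27.1] 0.0016
green 10211 [279.2  292.52] [221 236 117 113] [array([600.4, 183.4])]
```

View pics/w12.png

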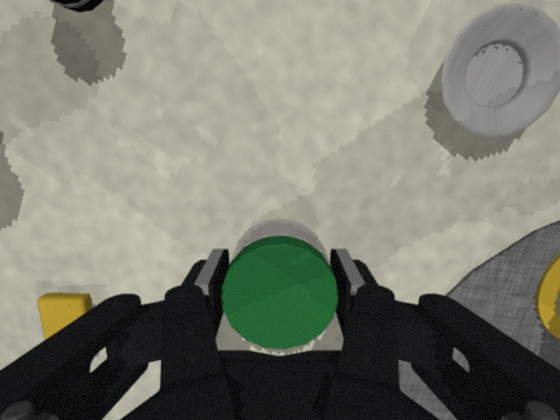

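{"fn": "drive_tool", "kwargs": {
  "deltas": [
    {"hand": 38, "x": 0, "y": 0, "z": -20, "wx": 0, "wy": -0.003, "wz": 0},
    {"hand": 38, "x": 0, "y": 0, "z": -45, "wx": 0, "wy": 0, "wz": 0},
    {"hand": 38, "x": 0, "y": 0, "z": -45, "wx": 0, "wy": 0, "wz": 0},
    {"hand": 38, "x": 0, "y": 0, "z": -10, "wx": 0, "wy": 0, "wz": 0},
    {"hand": 38, "x": 0, "y": 0, "z": 0, "wx": 0, "wy": 0, "wz": 0}
  ]
}}

```text
time_s: 21.05
tcp_pos: [599.6, 183.7, 153.0]
orientation: [0.978, 0.208, -0.0, 0.001]
force: [-0.2, 0.4, -0.4]
opening: 46.9
```

Run:
```python
from p import *
to((652,26.6,130),jaw=-66)
```

```text
t 21.05 tcp [599.6 183.7 153. ] xang 23.96 jawang -66.04 tilt [-0.    -0.001 -1.   ] op 46.9 F [-0.2  0.4 -0.4] j6 1.29
  tool shift [-15.9 164.8  23.3]
  rotvec tool [ 0.0013  0.0007 -0.0006]
```

{"fn": "drive_tool", "kwargs": {
  "deltas": [
    {"hand": 38, "x": -2, "y": 25, "z": 0, "wx": 0, "wy": 0, "wz": 0},
    {"hand": 38, "x": -5, "y": 40, "z": 0, "wx": 0, "wy": 0, "wz": 0},
    {"hand": 38, "x": -4, "y": 40, "z": 0, "wx": 0, "wy": 0, "wz": 0},
    {"hand": 38, "x": -3, "y": 35, "z": 0, "wx": 0, "wy": 0, "wz": 0},
    {"hand": 38, "x": -1, "y": 15, "z": 0, "wx": 0, "wy": 0, "wz": 0},
    {"hand": 38, "x": 0, "y": 0, "z": 0, "wx": 0, "wy": 0, "wz": 0}
  ]
}}

```text
time_s: 21.8
tcp_pos: [643.8, 33.2, 141.0]
orientation: [0.978, 0.208, -0.009, -0.002]
force: [0.8, 0.9, -1.0]
opening: 47.1
```

Run:
```python
from p import *
to((652,26.6,90),jaw=-66)
```

```text
t 21.8 tcp [643.8  33.2 141. ] xang 24.07 jawang -65.94 tilt [-0.019  0.    -1.   ] op 47.1 F [ 0.8  0.9 -1. ] j6 1.05
  tool shift [ 5.7  9.8 50.8]
  rotvec tool [-0.008   0.0176  0.0011]
```

{"fn": "drive_tool", "kwargs": {
  "deltas": [
    {"hand": 38, "x": 5, "y": 9.6, "z": 8, "wx": -0.008, "wy": 0.017, "wz": 0.001},
    {"hand": 38, "x": 0, "y": 0, "z": 20, "wx": 0, "wy": 0, "wz": 0},
    {"hand": 38, "x": 0, "y": 0, "z": 15, "wx": 0, "wy": 0, "wz": 0},
    {"hand": 38, "x": 0, "y": 0, "z": 0, "wx": 0, "wy": 0, "wz": 0}
  ]
}}

```text
time_s: 22.3
tcp_pos: [650.2, 29.8, 92.2]
orientation: [0.978, 0.21, -0.002, -0.001]
force: [1.3, 0.6, -0.1]
opening: 47.1
```

Run:
```python
from p import *
to((652,26.6,68.5),jaw=-66)
```

```text
t 22.3 tcp [650.2  29.8  92.2] xang 24.21 jawang -65.79 tilt [-0.004  0.001 -1.   ] op 47.1 F [ 1.3  0.6 -0.1] j6 1.04
  tool shift [ 0.4  3.8 23.7]
  rotvec tool [-0.0029  0.0033  0.0037]
```

{"fn": "drive_tool", "kwargs": {
  "deltas": [
    {"hand": 38, "x": 0.5, "y": 3.8, "z": 6, "wx": -0.003, "wy": 0.003, "wz": 0.003},
    {"hand": 38, "x": 0, "y": 0, "z": 8, "wx": 0, "wy": 0, "wz": 0},
    {"hand": 38, "x": 0, "y": 0, "z": 0, "wx": 0, "wy": 0, "wz": 0}
  ]
}}

```text
time_s: 22.68
tcp_pos: [652.6, 26.8, 77.7]
orientation: [0.978, 0.208, 0.0, 0.0]
force: [0.1, 0.1, -0.1]
opening: 47.0
```

Run:
```python
from p import *
to((652,26.6,68.5),jaw=-66)
```

```text
t 22.675 tcp [652.6  26.8  77.7] xang 24.06 jawang -65.94 tilt [ 0.001 -0.    -1.   ] op 47.0 F [ 0.1  0.1 -0.1] j6 1.04
  tool shift [-0.7 -0.1  9.2]
  rotvec tool [ 0.0008 -0.0006  0.0011]
```

{"fn": "drive_tool", "kwargs": {
  "deltas": [
    {"hand": 38, "x": -0.8, "y": 0, "z": 5, "wx": 0, "wy": 0, "wz": 0.001},
    {"hand": 38, "x": -0.3, "y": 0, "z": 3, "wx": 0, "wy": 0, "wz": 0},
    {"hand": 38, "x": 0, "y": 0, "z": 0.5, "wx": 0, "wy": 0, "wz": 0}
  ]
}}

```text
time_s: 23.05
tcp_pos: [652.2, 26.2, 69.5]
orientation: [0.978, 0.208, 0.001, 0.001]
force: [0.6, -1.0, -0.1]
opening: 47.1
```

Run:
```python
from p import *
to((652,26.6,68.5),jaw=-66)
```

```text
t 23.05 tcp [652.2  26.2  69.5] xang 23.99 jawang -66.01 tilt [ 0.003 -0.001 -1.   ] op 47.1 F [ 0.6 -1.  -0.1] j6 1.04
  tool shift [ 0.  -0.5  1. ]
  rotvec tool [ 0.0016 -0.0021 -0.0001]
```

{"fn": "drive_tool", "kwargs": {
  "deltas": [
    {"hand": 38, "x": -0.2, "y": -0.4, "z": 1.2, "wx": 0.001, "wy": -0.002, "wz": 0},
    {"hand": 38, "x": 0, "y": 0, "z": 0.5, "wx": 0, "wy": 0, "wz": 0},
    {"hand": 38, "x": 0, "y": 0, "z": 0, "wx": 0, "wy": 0, "wz": 0}
  ]
}}

```text
time_s: 23.42
tcp_pos: [652.1, 26.4, 68.2]
orientation: [0.978, 0.208, 0.0, 0.0]
force: [0.4, 0.4, -0.3]
opening: 46.9
```

Run:
```python
from p import *
to((652,26.6,68.5),jaw=-66)
```

```text
t 23.425 tcp [652.1  26.4  68.2] xang 23.99 jawang -66.01 tilt [ 0.001 -0.001 -1.   ] op 46.9 F [ 0.4  0.4 -0.3] j6 1.04
  tool shift [ 0.  -0.2 -0.3]
  rotvec tool [ 0.0008 -0.0005 -0.0001]
```

{"fn": "drive_tool", "kwargs": {
  "deltas": [
    {"hand": 38, "x": 0, "y": 0, "z": 0.7, "wx": 0, "wy": 0, "wz": 0},
    {"hand": 54, "x": 0, "y": 0, "z": 0, "wx": 0, "wy": 0, "wz": 0},
    {"hand": 65, "x": 0, "y": 0, "z": 0, "wx": 0, "wy": 0, "wz": 0},
    {"hand": 85, "x": 0, "y": 0, "z": 0, "wx": 0, "wy": 0, "wz": 0},
    {"hand": 85, "x": 0, "y": 0, "z": -15, "wx": 0, "wy": 0, "wz": 0},
    {"hand": 85, "x": 0, "y": 0, "z": -40, "wx": 0, "wy": 0, "wz": 0},
    {"hand": 85, "x": 0, "y": 0, "z": -40, "wx": 0, "wy": 0, "wz": 0},
    {"hand": 85, "x": 0, "y": 0, "z": -20, "wx": 0, "wy": 0, "wz": 0},
    {"hand": 85, "x": 0, "y": 0, "z": 0, "wx": 0, "wy": 0, "wz": 0}
  ]
}}

```text
time_s: 24.55
tcp_pos: [652.6, 26.4, 189.4]
orientation: [0.978, 0.208, 0.002, 0.001]
force: [0.7, 0.1, -0.9]
opening: 84.8
```

```bash
python3 - <<'E'
from p import *
to((602,343,150),jaw=-66)
E
python3 w.py 13 '{"green":[77],"yellow":[5]}'
python3 - <<'E'
from p import *
im=arm.grab_frame("scene")[:,:,::-1]
cv2.imwrite("pics/scene13.png",cv2.resize(im[140:270,170:340],None,fx=4,fy=4,interpolation=cv2.INTER_CUBIC))
E
```

```text
t 24.55 tcp [652.6  26.4 189.4] xang 23.99 jawang -66.01 tilt [ 0.003 -0.001 -1.   ] op 84.8 F [ 0.7  0.1 -0.9] j6 1.04
  tool shift [  82.4 -309.9   39. ]
  rotvec tool [ 0.0022 -0.0028 -0.0001]
[652.6  26.4 189.4] 0.02
green 2862 [278.72 215.07] [249 185  61  61] [array([651.2,  25.7])]
yellow 900 [276.75 178.2 ] [246 162  65  45] [array([665.8,  34.3])]
yellow 436 [  6.25 214.14] [  0 197  16  33] [array([522.9, 266.3])]
```

View pics/w13.png

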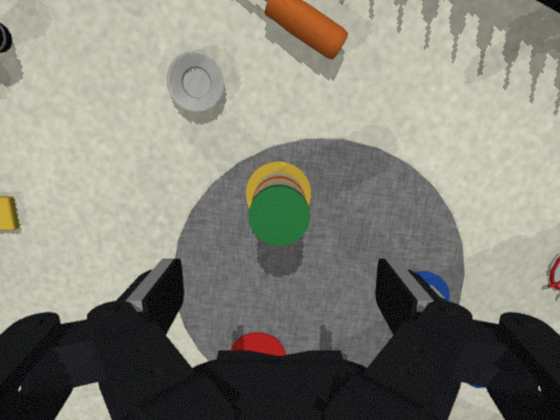

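View pics/scene13.png

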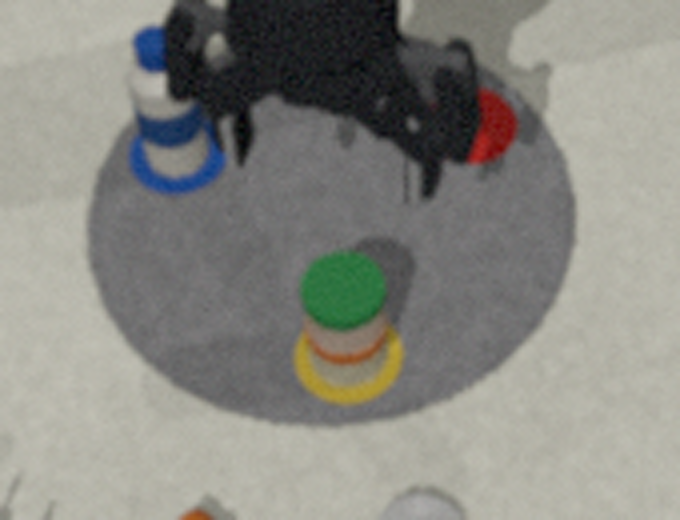

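{"fn": "drive_tool", "kwargs": {
  "deltas": [
    {"hand": 85, "x": 8, "y": -28, "z": -5, "wx": 0, "wy": 0, "wz": 0},
    {"hand": 85, "x": 15, "y": -52, "z": -5, "wx": 0, "wy": 0.002, "wz": 0},
    {"hand": 85, "x": 15, "y": -52, "z": 0, "wx": 0, "wy": 0.002, "wz": 0},
    {"hand": 85, "x": 15, "y": -52, "z": 0, "wx": 0, "wy": 0.002, "wz": 0},
    {"hand": 85, "x": 15, "y": -52, "z": 0, "wx": 0, "wy": 0, "wz": 0},
    {"hand": 85, "x": 12, "y": -40, "z": 10, "wx": 0, "wy": 0, "wz": 0},
    {"hand": 85, "x": 0, "y": -10, "z": 10, "wx": 0, "wy": 0, "wz": 0},
    {"hand": 85, "x": 0, "y": 0, "z": 0, "wx": 0, "wy": 0, "wz": 0}
  ]
}}

```text
time_s: 25.65
tcp_pos: [598.7, 325.7, 155.4]
orientation: [0.978, 0.206, -0.014, -0.001]
force: [-0.3, -1.1, -1.2]
opening: 85.0
```

```bash
python3 - <<'E'
from p import *
to((602,342,90),jaw=-66)
E
python3 w.py 14 '{"black":[38]}'
```

```text
t 25.65 tcp [598.7 325.7 155.4] xang 23.79 jawang -66.22 tilt [-0.027 -0.004 -1.   ] op 85.0 F [-0.3 -1.1 -1.2] j6 1.5
  tool shift [ 11.3 -13.2  65.2]
  rotvec tool [-0.0067  0.0262 -0.0037]
[598.7 325.7 155.4] 0.0067
black 872 [343.5  116.27] [324  96  40  42] [array([679.5, 311.4])]
black 1442 [261.2  192.24] [235 166  53  53] [array([603.8, 343.7])]
black 50613 [279.92 364.85] [  0 259 560 161] [array([461.9, 265.3])]
```

View pics/w14.png

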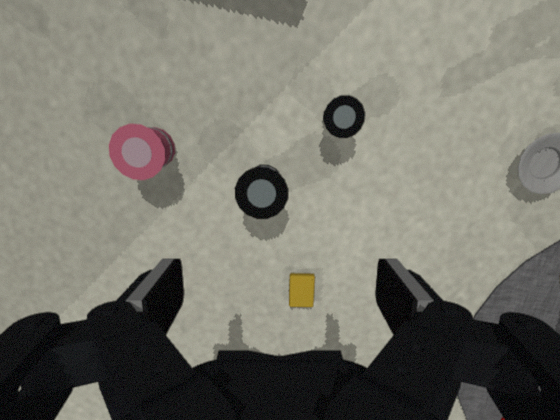

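{"fn": "drive_tool", "kwargs": {
  "deltas": [
    {"hand": 62, "x": 12, "y": -12.5, "z": 10, "wx": -0.007, "wy": 0.026, "wz": -0.003},
    {"hand": 62, "x": 1, "y": -0.5, "z": 25, "wx": 0, "wy": 0, "wz": 0},
    {"hand": 62, "x": 0, "y": 0, "z": 25, "wx": 0, "wy": 0, "wz": 0},
    {"hand": 62, "x": 0, "y": 0, "z": 0, "wx": 0, "wy": 0, "wz": 0}
  ]
}}

```text
time_s: 26.2
tcp_pos: [609.3, 336.1, 95.5]
orientation: [0.979, 0.203, 0.002, 0.001]
force: [-0.2, 0.8, -0.1]
opening: 62.6
```

```bash
python3 - <<'E'
from p import *
to((603.3,343.3,32),jaw=-66)
E
python3 w.py 15 '{"black":[38]}'
```

```text
t 26.2 tcp [609.3 336.1  95.5] xang 23.46 jawang -66.54 tilt [ 0.004 -0.001 -1.   ] op 62.6 F [-0.2  0.8 -0.1] j6 1.52
  tool shift [-2.8 -9.2 63.5]
  rotvec tool [ 0.0022 -0.0029 -0.0095]
[609.3 336.1  95.5] 0.0346
black 1417 [367.49 144.02] [342 119  52  52] [array([679.9, 312.4])]
black 2367 [263.64 238.83] [230 206  67  67] [array([604.8, 344. ])]
black 51550 [279.43 362.24] [  0 253 560 167] [array([527.7, 300.1])]
```

View pics/w15.png

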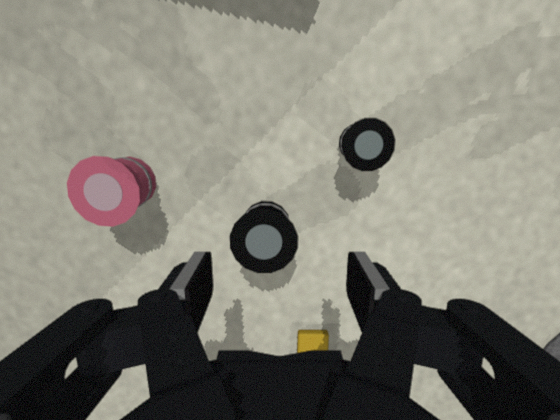

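{"fn": "drive_tool", "kwargs": {
  "deltas": [
    {"hand": 62, "x": -2.4, "y": -9, "z": 8, "wx": 0.002, "wy": -0.003, "wz": -0.009},
    {"hand": 62, "x": -1, "y": 0, "z": 20, "wx": 0, "wy": -0.002, "wz": 0},
    {"hand": 62, "x": -1, "y": 0, "z": 15, "wx": 0, "wy": -0.002, "wz": 0},
    {"hand": 62, "x": 0, "y": 0, "z": 0, "wx": 0, "wy": 0, "wz": 0}
  ]
}}

```text
time_s: 26.75
tcp_pos: [604.3, 343.0, 54.6]
orientation: [0.978, 0.207, 0.002, 0.0]
force: [0.3, -0.1, -0.0]
opening: 62.1
```

Run:
```python
from p import *
to((604.2,343.6,32),jaw=-66)
```

```text
t 26.75 tcp [604.3 343.   54.6] xang 23.94 jawang -66.06 tilt [ 0.003  0.001 -1.   ] op 62.1 F [ 0.3 -0.1 -0. ] j6 1.52
  tool shift [ 0.1 -0.7 22.6]
  rotvec tool [ 0.0007 -0.0031 -0.0011]
```

{"fn": "drive_tool", "kwargs": {
  "deltas": [
    {"hand": 62, "x": -0.5, "y": -0.6, "z": 10, "wx": 0, "wy": -0.003, "wz": -0.001},
    {"hand": 62, "x": -0.5, "y": 0, "z": 10, "wx": 0, "wy": 0, "wz": 0},
    {"hand": 62, "x": 0, "y": 0, "z": 2, "wx": 0, "wy": 0, "wz": 0},
    {"hand": 62, "x": 0, "y": 0, "z": 0, "wx": 0, "wy": 0, "wz": 0}
  ]
}}

```text
time_s: 27.25
tcp_pos: [603.5, 343.4, 31.3]
orientation: [0.978, 0.208, 0.0, 0.0]
force: [-0.3, -0.6, 0.2]
opening: 62.1
```

```bash
python3 - <<'E'
from p import *
to((604.2,343.6,32),jaw=-66)
E
python3 w.py 16 '{}'
```

```text
t 27.25 tcp [603.5 343.4  31.3] xang 24.01 jawang -65.99 tilt [ 0.001 -0.001 -1.   ] op 62.1 F [-0.3 -0.6  0.2] j6 1.52
  tool shift [ 0.7  0.1 -0.7]
  rotvec tool [ 0.0008 -0.0005  0.0002]
[603.5 343.4  31.3] 0.0025
```

View pics/w16.png

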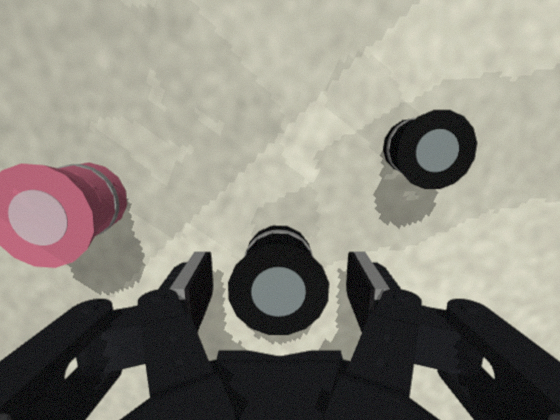

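Centred between the pads: rim at (279,285). Close.

{"fn": "drive_tool", "kwargs": {
  "deltas": [
    {"hand": 46, "x": 0.5, "y": 0, "z": 0, "wx": 0, "wy": 0, "wz": 0},
    {"hand": 46, "x": 0, "y": 0, "z": 0, "wx": 0, "wy": 0, "wz": 0},
    {"hand": 32, "x": 0, "y": 0, "z": 0, "wx": 0, "wy": 0, "wz": 0},
    {"hand": 32, "x": 0, "y": 0, "z": 0, "wx": 0, "wy": 0, "wz": 0},
    {"hand": 32, "x": 0, "y": 0, "z": 0, "wx": 0, "wy": 0, "wz": 0}
  ],
  "grip_force": 30
}}

```text
time_s: 27.92
tcp_pos: [604.8, 343.9, 32.8]
orientation: [0.978, 0.208, 0.002, 0.0]
force: [0.9, -0.4, -0.4]
opening: 38.8
```

```bash
python3 - <<'E'
from p import *
to((604.2,343.6,32),jaw=-66)
E
python3 w.py 17 '{}'; python3 f.py 278.5 291 38
```

```text
t 27.925 tcp [604.8 343.9  32.8] xang 24.01 jawang -65.99 tilt [ 0.003  0.    -1.   ] op 38.8 F [ 0.9 -0.4 -0.4] j6 1.52
  tool shift [-0.7 -0.   0.8]
  rotvec tool [ 0.0009 -0.003   0.0002]
[604.8 343.9  32.8] 0.0017
[278.5, 291.0, 38.0] [-1.2 -0.  -5.2] [603.6 343.4  38. ]
```

View pics/w17.png

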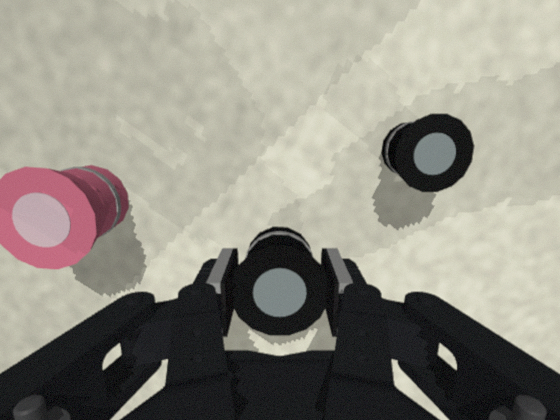

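{"fn": "drive_tool", "kwargs": {
  "deltas": [
    {"hand": 32, "x": 0, "y": 0, "z": -15, "wx": 0, "wy": -0.003, "wz": 0},
    {"hand": 32, "x": 0, "y": 0, "z": -40, "wx": 0, "wy": 0, "wz": 0},
    {"hand": 32, "x": 0, "y": 0, "z": -45, "wx": 0, "wy": 0, "wz": 0},
    {"hand": 32, "x": 0, "y": 0, "z": -20, "wx": 0, "wy": 0, "wz": 0},
    {"hand": 32, "x": 0, "y": 0, "z": 0, "wx": 0, "wy": 0, "wz": 0}
  ]
}}

```text
time_s: 28.6
tcp_pos: [604.5, 343.9, 157.9]
orientation: [0.978, 0.208, -0.0, 0.001]
force: [0.7, 0.7, -1.6]
opening: 38.8
```

```bash
python3 - <<'E'
from p import *
to((470.7,-28,130),jaw=-66)
rows([(500,180,155),(470.7,-28,150)])
E
python3 w.py 18 '{}'
```

```text
t 28.6 tcp [604.5 343.9 157.9] xang 24.01 jawang -65.99 tilt [-0.001 -0.001 -1.   ] op 38.8 F [ 0.7  0.7 -1.6] j6 1.52
  tool shift [-273.5  285.2   28.4]
  rotvec tool [0.0009 0.0012 0.0002]
3 x [-54.   35.7   1.1]
3 x [-37.1  59.4   1.8]
[604.5 343.9 157.9] 0.0176
```

View pics/w18.png

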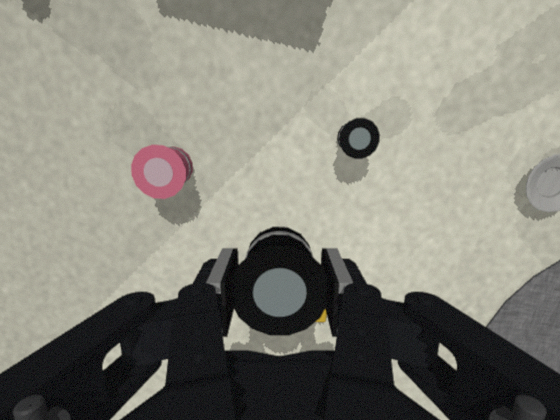

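{"fn": "drive_tool", "kwargs": {
  "deltas": [
    {"hand": 32, "x": -20, "y": 21, "z": 0, "wx": 0, "wy": 0, "wz": 0},
    {"hand": 32, "x": -38, "y": 40, "z": 0, "wx": 0, "wy": 0, "wz": 0},
    {"hand": 32, "x": -38, "y": 40, "z": 0, "wx": 0, "wy": 0, "wz": 0},
    {"hand": 32, "x": -38, "y": 40, "z": 0, "wx": 0, "wy": 0, "wz": 0},
    {"hand": 32, "x": -38, "y": 40, "z": 0, "wx": 0, "wy": 0, "wz": 0},
    {"hand": 32, "x": -38, "y": 40, "z": 0, "wx": 0, "wy": 0, "wz": 0},
    {"hand": 32, "x": -38, "y": 40, "z": 0, "wx": 0, "wy": 0, "wz": 0},
    {"hand": 32, "x": -18, "y": 19, "z": 0, "wx": 0, "wy": 0, "wz": 0},
    {"hand": 32, "x": 0, "y": 0, "z": 0, "wx": 0, "wy": 0, "wz": 0}
  ]
}}

```text
time_s: 29.78
tcp_pos: [459.8, -30.5, 138.9]
orientation: [0.978, 0.209, -0.017, -0.003]
force: [0.9, 0.4, 0.2]
opening: 38.9
```

Run:
```python
from p import *
to((471.7,-27.5,80),jaw=-66)
```

```text
t 29.775 tcp [459.8 -30.5 138.9] xang 24.09 jawang -65.93 tilt [-0.035 -0.002 -0.999] op 38.9 F [0.9 0.4 0.2] j6 0.88
  tool shift [14.   2.8 58.4]
  rotvec tool [-0.0122  0.0329  0.0014]
```

{"fn": "drive_tool", "kwargs": {
  "deltas": [
    {"hand": 32, "x": 13, "y": 2.7, "z": 8, "wx": -0.012, "wy": 0.033, "wz": 0.001},
    {"hand": 32, "x": 0, "y": 0, "z": 20, "wx": 0, "wy": 0, "wz": 0},
    {"hand": 32, "x": 0, "y": 0, "z": 20, "wx": 0, "wy": 0, "wz": 0},
    {"hand": 32, "x": 0, "y": 0, "z": 0, "wx": 0, "wy": 0, "wz": 0}
  ]
}}

```text
time_s: 30.28
tcp_pos: [470.6, -23.7, 84.5]
orientation: [0.978, 0.209, -0.003, -0.003]
force: [0.2, -0.3, -0.8]
opening: 39.2
```

Run:
```python
from p import *
to((471.7,-27.5,45),jaw=-66)
```

```text
t 30.275 tcp [470.6 -23.7  84.5] xang 24.09 jawang -65.91 tilt [-0.007  0.004 -1.   ] op 39.2 F [ 0.2 -0.3 -0.8] j6 0.88
  tool shift [-0.4  4.2 39.5]
  rotvec tool [-0.0068  0.0046  0.0016]
```

{"fn": "drive_tool", "kwargs": {
  "deltas": [
    {"hand": 32, "x": -0.5, "y": 4.2, "z": 8, "wx": -0.007, "wy": 0.003, "wz": 0.002},
    {"hand": 32, "x": -1, "y": 0, "z": 14, "wx": 0, "wy": -0.002, "wz": 0},
    {"hand": 32, "x": -0.5, "y": 0, "z": 8, "wx": 0, "wy": -0.002, "wz": 0},
    {"hand": 32, "x": 0, "y": 0, "z": 0, "wx": 0, "wy": 0, "wz": 0}
  ]
}}

```text
time_s: 30.78
tcp_pos: [471.1, -27.8, 53.0]
orientation: [0.978, 0.208, -0.002, 0.001]
force: [-0.3, -0.4, -1.5]
opening: 39.4
```

```bash
python3 - <<'E'
from p import *
to((471.7,-27.5,38.3),jaw=-66)
E
python3 w.py 19 '{}'
```

```text
t 30.775 tcp [471.1 -27.8  53. ] xang 24.05 jawang -65.95 tilt [-0.004 -0.003 -1.   ] op 39.4 F [-0.3 -0.4 -1.5] j6 0.88
  tool shift [ 0.7 -0.  14.7]
  rotvec tool [0.0009 0.005  0.0008]
[471.1 -27.8  53. ] 0.0056
```

View pics/w19.png

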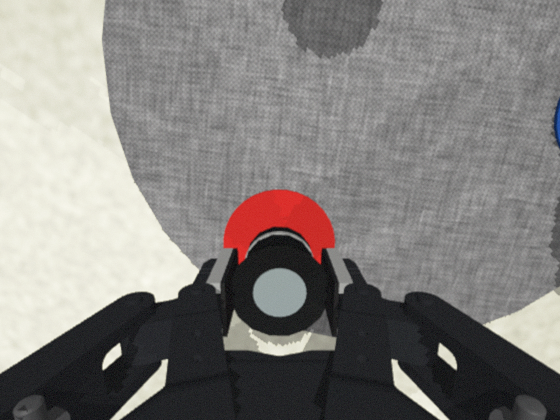

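```bash
python3 f.py 279.5 292.5 58.2 279 190 5 224 240 5 335 240 5 279.5 334 58.2; python3 f.py 279.5 229 20.2 279.5 229 30
```

```text
[279.5, 292.5, 58.2] [-2.1  0.4 -4.8] [469.6 -29.1  58.2]
[279.0, 190.0, 5.0] [30.8  0.1 48.3] [499.4 -15.5   5. ]
[224.0, 240.0, 5.0] [  1.5 -31.5  48.3] [459.7   1.4   5. ]
[335.0, 240.0, 5.0] [ 1.5 32.3 48.4] [485.7 -56.9   5. ]
[279.5, 334.0, 58.2] [-22.3   0.4  -4.7] [451.2 -37.3  58.2]
[279.5, 229.0, 20.2] [13.2  0.4 33.1] [483.5 -22.9  20.2]
[279.5, 229.0, 30.0] [16.5  0.4 23.3] [486.5 -21.5  30. ]
```

{"fn": "drive_tool", "kwargs": {
  "deltas": [
    {"hand": 32, "x": 0.5, "y": 0, "z": 6, "wx": 0.001, "wy": 0.004, "wz": 0.001},
    {"hand": 32, "x": 0, "y": 0, "z": 5, "wx": 0, "wy": 0, "wz": 0},
    {"hand": 32, "x": 0, "y": 0, "z": 0, "wx": 0, "wy": 0, "wz": 0}
  ]
}}

```text
time_s: 31.2
tcp_pos: [472.5, -28.0, 42.5]
orientation: [0.978, 0.208, 0.001, 0.001]
force: [0.2, 0.3, -1.1]
opening: 39.0
```

Run:
```python
from p import *
to((471.8,-27.5,38.3),jaw=-66)
```

```text
t 31.2 tcp [472.5 -28.   42.5] xang 23.97 jawang -66.03 tilt [ 0.002 -0.001 -1.   ] op 39.0 F [ 0.2  0.3 -1.1] j6 0.88
  tool shift [-0.5 -0.7  4.2]
  rotvec tool [ 0.0015 -0.0014 -0.0006]
```

{"fn": "drive_tool", "kwargs": {
  "deltas": [
    {"hand": 32, "x": -0.6, "y": -0.5, "z": 3, "wx": 0.001, "wy": -0.001, "wz": 0},
    {"hand": 32, "x": -0.2, "y": 0, "z": 1.3, "wx": 0, "wy": 0, "wz": 0},
    {"hand": 32, "x": 0, "y": 0, "z": 0.5, "wx": 0, "wy": 0, "wz": 0}
  ]
}}

```text
time_s: 31.58
tcp_pos: [471.8, -27.9, 37.7]
orientation: [0.978, 0.208, 0.0, 0.0]
force: [-0.2, 1.0, 2.0]
opening: 38.7
```

Run:
```python
from p import *
to((471.8,-27.5,38.3),jaw=-66)
```

```text
t 31.575 tcp [471.8 -27.9  37.7] xang 23.97 jawang -66.03 tilt [ 0.001 -0.    -1.   ] op 38.7 F [-0.2  1.   2. ] j6 0.88
  tool shift [ 0.1 -0.3 -0.6]
  rotvec tool [ 0.0008 -0.0008 -0.0005]
```

{"fn": "drive_tool", "kwargs": {
  "deltas": [
    {"hand": 48, "x": 0, "y": 0, "z": 0, "wx": 0, "wy": 0, "wz": 0},
    {"hand": 65, "x": 0, "y": 0, "z": 0, "wx": 0, "wy": 0, "wz": 0},
    {"hand": 75, "x": 0, "y": 0, "z": 0, "wx": 0, "wy": 0, "wz": 0},
    {"hand": 85, "x": 0, "y": 0, "z": -10, "wx": 0, "wy": 0, "wz": 0},
    {"hand": 85, "x": 0, "y": 0, "z": -40, "wx": 0, "wy": 0, "wz": 0},
    {"hand": 85, "x": 0, "y": 0, "z": -50, "wx": 0, "wy": 0, "wz": 0},
    {"hand": 85, "x": 0, "y": 0, "z": -55, "wx": 0, "wy": 0, "wz": 0},
    {"hand": 85, "x": 0, "y": 0, "z": 0, "wx": 0, "wy": 0, "wz": 0}
  ]
}}

```text
time_s: 32.58
tcp_pos: [472.1, -28.0, 200.7]
orientation: [0.978, 0.208, 0.002, 0.001]
force: [0.4, -0.4, 0.0]
opening: 85.0
```

```bash
python3 - <<'E'
from p import *
to((474,-382,180),jaw=-94)
for n in ("top","scene"):
    im=arm.grab_frame(n)[:,:,::-1]; cv2.imwrite(f"pics/{n}20.png",im)
E
python3 w.py 20 '{"red":[5],"black":[43],"purple":[30]}'; python3 m.py 20 | grep purple
```

```text
t 32.575 tcp [472.1 -28.  200.7] xang 23.97 jawang -66.03 tilt [ 0.004 -0.001 -1.   ] op 85.0 F [ 0.4 -0.4  0. ] j6 0.88
  tool shift [-142.2  324.2   21.1]
  rotvec tool [ 0.0018 -0.0036  0.4882]
[469.2 -27.2 195.4] 0.0433
red 1339 [280.04 179.59] [250 159  63  59] [array([479.8, -22.8])]
black 1015 [281.4  198.64] [259 177  45  45] [array([470.8, -28.2])]
black 50384 [280.05 364.97] [  0 259 560 161] [array([309.8, -98.7])]
purple 235 [551.32 315.28] [539 303  21  23] [array([ 468.6, -331.8])]
top purple 1326 [454.86 246.95] [437 218  36  59] [array([ 471.9, -382.2]), array([ 472.9, -385.8])]
scene purple 867 [189.65 107.92] [165  92  50  33] [array([ 489. , -367.9]), array([ 482. , -378.5])]
```

View pics/w20.png

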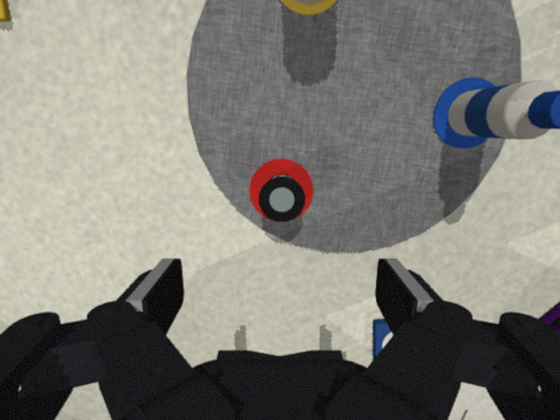

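View pics/top20.png

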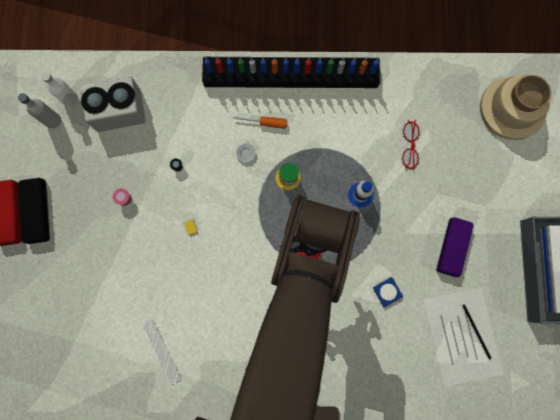

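Run:
```python
from p import *; from m import R as CR
cm=arm.camera_model("top"); im=cv2.imread("pics/top20.png")
m=blobs(im,*CR["purple"])[1]; m[:, :400]=0
ys,xs=np.nonzero(m)
P=np.array([atz(cm,x,y,30)[:2] for x,y in zip(xs,ys)],np.float32)
print(cv2.minAreaRect(P)); c=P-P.mean(0); w,v=np.linalg.eigh(c.T@c); print(np.degrees(np.arctan2(v[1,1],v[0,1])),P.mean(0))
print(np.degrees(np.arctan2(27+158.1,652.8-609.5)), np.degrees(np.arctan2(26.3+157.9,651.6-608.8)))
cv2.imwrite("pics/c.png",cv2.resize(im[205:290,420:490],None,fx=6,fy=6,interpolation=cv2.INTER_CUBIC))
to((476,-383,180),jaw=-101)
```

```text
((473.4754638671875, -384.01812744140625), (57.741947174072266, 139.6192169189453), 72.97026062011719)
162.51663 [ 472.70007 -384.2213 ]
76.83369066770257 76.91908760859215
t 32.725 tcp [468.4 -27.  193.8] xang 23.96 jawang -66.04 tilt [-0.009  0.002 -1.   ] op 85.1 F [-0.6 -0.2 -0.4] j6 0.88
  tool shift [-137.5  328.5   12.9]
  rotvec tool [-0.0034  0.0086  0.6102]
```

View pics/c.png

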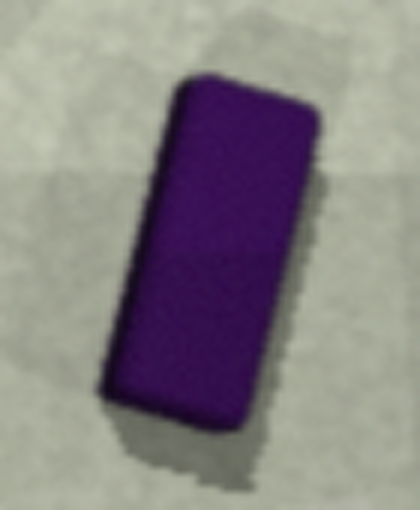

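{"fn": "drive_tool", "kwargs": {
  "deltas": [
    {"hand": 85, "x": 0, "y": 0, "z": 0, "wx": 0, "wy": 0.008, "wz": 0.12},
    {"hand": 85, "x": 0, "y": 0, "z": 0, "wx": 0, "wy": 0, "wz": 0.15},
    {"hand": 85, "x": 0, "y": 0, "z": 0, "wx": 0, "wy": 0, "wz": 0.15},
    {"hand": 85, "x": 0, "y": 0, "z": 0, "wx": 0, "wy": 0, "wz": 0.15},
    {"hand": 85, "x": 0, "y": 0, "z": 0, "wx": 0, "wy": 0, "wz": 0.15},
    {"hand": 85, "x": 0, "y": 0, "z": 0, "wx": 0, "wy": 0, "wz": 0}
  ]
}}

```text
time_s: 33.48
tcp_pos: [460.5, -24.9, 180.2]
orientation: [0.987, -0.161, -0.014, -0.004]
force: [1.0, 0.1, 0.4]
opening: 85.1
```

Run:
```python
from p import *
to((476,-383,180),jaw=-107)
```

```text
t 33.475 tcp [460.5 -24.9 180.2] xang -18.57 jawang -108.58 tilt [-0.027  0.013 -1.   ] op 85.1 F [1.  0.1 0.4] j6 1.62
  tool shift [128.7 334.5  -4.7]
  rotvec tool [-0.0037  0.0297 -0.0275]
```

{"fn": "drive_tool", "kwargs": {
  "deltas": [
    {"hand": 85, "x": 10, "y": 25, "z": -5, "wx": -0.004, "wy": 0.03, "wz": -0.027},
    {"hand": 85, "x": 19, "y": 50, "z": -5, "wx": 0, "wy": 0, "wz": 0},
    {"hand": 85, "x": 19, "y": 50, "z": -5, "wx": 0, "wy": 0, "wz": 0},
    {"hand": 85, "x": 19, "y": 50, "z": -5, "wx": 0, "wy": 0, "wz": 0},
    {"hand": 85, "x": 19, "y": 50, "z": -5, "wx": 0, "wy": 0, "wz": 0},
    {"hand": 85, "x": 19, "y": 50, "z": -5, "wx": 0, "wy": 0, "wz": 0},
    {"hand": 85, "x": 10, "y": 40, "z": -3, "wx": 0, "wy": 0, "wz": 0},
    {"hand": 85, "x": 5, "y": 10, "z": 0, "wx": 0, "wy": 0, "wz": 0},
    {"hand": 85, "x": 0, "y": 0, "z": 0, "wx": 0, "wy": 0, "wz": 0}
  ]
}}

```text
time_s: 34.6
tcp_pos: [479.0, -377.2, 199.0]
orientation: [0.991, -0.135, -0.009, -0.006]
force: [-0.3, -1.0, -0.1]
opening: 85.0
```

```bash
python3 - <<'E'
from p import *
to((476,-383,90),jaw=-107)
E
python3 w.py 21 '{"purple":[36,28]}'
```

```text
t 34.6 tcp [ 479.  -377.2  199. ] xang -15.46 jawang -105.47 tilt [-0.016  0.014 -1.   ] op 85.0 F [-0.3 -1.  -0.1] j6 1.01
  tool shift [  0.7   7.4 108.9]
  rotvec tool [-0.0086  0.0195  0.0269]
[ 479.  -377.2  199. ] 0.0123
purple 8495 [292.18 186.99] [262 116  64 147] [array([ 483.2, -388.6]), array([ 481.4, -388.4])]
```

View pics/w21.png

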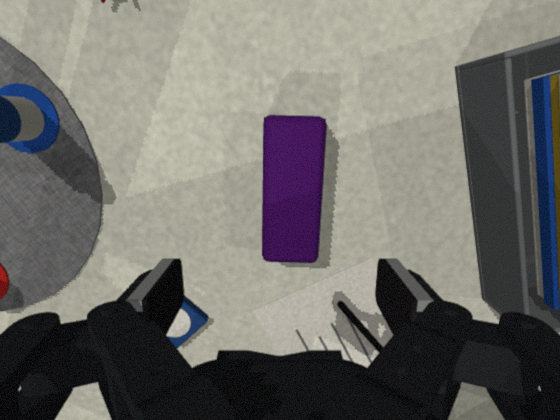

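```bash
cat > case.py <<'E'
from p import *; from m import R as CR
import sys
s,cm,im=None,arm.camera_model("wrist"),cv2.imread(f"pics/w{sys.argv[1]}.png")
m=blobs(im,*CR["purple"])[1]; n,l,st,_=cv2.connectedComponentsWithStats(m); i=1+st[1:,4].argmax(); m=(l==i)
ys,xs=np.nonzero(m)
for z in map(float,sys.argv[2:]):
    P=np.array([atz(cm,x,y,z)[:2] for x,y in zip(xs,ys)],np.float32)
    c=P-P.mean(0); w,v=np.linalg.eigh(c.T@c); r=cv2.minAreaRect(P); print(z,[np.round(q,1) for q in r],"pca ang",np.degrees(np.arctan2(v[1,1],v[0,1])).round(1),"mean",P.mean(0).round(1))
E
python3 case.py 21 30 20
```

```text
30.0 [array([ 476. , -386.1]), array([ 54.8, 139. ]), np.float64(73.2)] pca ang 163.2 mean [ 480.4 -387.4]
20.0 [array([ 473.6, -385.8]), array([ 56.6, 143.7]), np.float64(73.2)] pca ang 163.2 mean [ 478.2 -387.1]
```

{"fn": "drive_tool", "kwargs": {
  "deltas": [
    {"hand": 85, "x": 1, "y": 10, "z": 10, "wx": -0.008, "wy": 0.019, "wz": 0.023},
    {"hand": 85, "x": 0, "y": 0, "z": 40, "wx": 0, "wy": 0, "wz": 0},
    {"hand": 85, "x": -1, "y": 0, "z": 40, "wx": 0, "wy": -0.002, "wz": 0},
    {"hand": 85, "x": -1, "y": 0, "z": 20, "wx": 0, "wy": -0.002, "wz": 0},
    {"hand": 85, "x": 0, "y": 0, "z": 0, "wx": 0, "wy": 0, "wz": 0}
  ]
}}

```text
time_s: 35.28
tcp_pos: [476.9, -377.9, 86.5]
orientation: [0.99, -0.14, -0.002, -0.001]
force: [-0.3, 0.0, 1.3]
opening: 84.9
```

```bash
python3 - <<'E'
from p import *
to((475.5,-386,21),jaw=-106.8)
E
python3 w.py 22 '{}'; python3 case.py 22 36 30 20
```

```text
t 35.275 tcp [ 476.9 -377.9   86.5] xang -16.14 jawang -106.15 tilt [-0.004  0.004 -1.   ] op 84.9 F [-0.3  0.   1.3] j6 1.02
  tool shift [ 1.2  8.3 65.5]
  rotvec tool [-0.0023  0.0048  0.0114]
[ 476.9 -377.9   86.5] 0.0211
36.0 [array([ 478.1, -387.5]), array([ 53.8, 136.8]), np.float64(73.0)] pca ang 163.2 mean [ 484.3 -389.4]
30.0 [array([ 475.9, -387.2]), array([ 55.6, 141.4]), np.float64(73.0)] pca ang 163.2 mean [ 482.3 -389.2]
20.0 [array([ 472.3, -386.7]), array([ 58.6, 149.1]), np.float64(73.0)] pca ang 163.2 mean [ 479.1 -388.8]
```

View pics/w22.png

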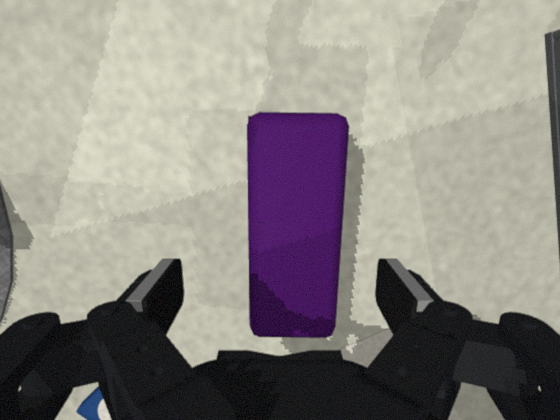

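{"fn": "drive_tool", "kwargs": {
  "deltas": [
    {"hand": 85, "x": 1.5, "y": 9.5, "z": 6, "wx": -0.002, "wy": 0.004, "wz": 0.011},
    {"hand": 85, "x": 0, "y": 0, "z": 20, "wx": 0, "wy": -0.002, "wz": 0},
    {"hand": 85, "x": -1, "y": 0, "z": 15, "wx": 0, "wy": -0.002, "wz": 0},
    {"hand": 85, "x": 0, "y": 0, "z": 0, "wx": 0, "wy": 0, "wz": 0}
  ]
}}

```text
time_s: 35.83
tcp_pos: [477.0, -390.5, 47.9]
orientation: [0.989, -0.146, 0.001, 0.002]
force: [0.1, 0.0, 0.4]
opening: 84.8
```

Run:
```python
from p import *
to((475.7,-387,21),jaw=-106.8)
```

```text
t 35.825 tcp [ 477.  -390.5   47.9] xang -16.81 jawang -106.81 tilt [ 0.001 -0.005 -1.   ] op 84.8 F [0.1 0.  0.4] j6 1.02
  tool shift [-2.4 -3.1 26.9]
  rotvec tool [ 0.0045 -0.0029 -0.0002]
```

{"fn": "drive_tool", "kwargs": {
  "deltas": [
    {"hand": 85, "x": -2.4, "y": -3, "z": 8, "wx": 0.004, "wy": -0.003, "wz": 0},
    {"hand": 85, "x": -0.5, "y": 0, "z": 10, "wx": 0, "wy": 0, "wz": 0},
    {"hand": 85, "x": 0, "y": 0, "z": 4, "wx": 0, "wy": 0, "wz": 0},
    {"hand": 85, "x": 0, "y": 0, "z": 0, "wx": 0, "wy": 0, "wz": 0}
  ]
}}

```text
time_s: 36.33
tcp_pos: [475.1, -386.6, 24.4]
orientation: [0.989, -0.146, -0.0, 0.0]
force: [0.1, 0.3, -0.1]
opening: 85.0
```

Run:
```python
from p import *
to((475.7,-387,21),jaw=-106.8)
```

```text
t 36.325 tcp [ 475.1 -386.6   24.4] xang -16.81 jawang -106.81 tilt [-0. -0. -1.] op 85.0 F [ 0.1  0.3 -0.1] j6 1.02
  tool shift [0.7 0.2 3.4]
  rotvec tool [ 0.0002  0.0002 -0.0002]
```

{"fn": "drive_tool", "kwargs": {
  "deltas": [
    {"hand": 85, "x": 0.6, "y": 0, "z": 3.4, "wx": 0, "wy": 0, "wz": 0},
    {"hand": 64, "x": 0, "y": 0, "z": 0, "wx": 0, "wy": 0, "wz": 0},
    {"hand": 60, "x": 0, "y": 0, "z": 0, "wx": 0, "wy": 0, "wz": 0},
    {"hand": 60, "x": 0, "y": 0, "z": 0, "wx": 0, "wy": 0, "wz": 0},
    {"hand": 48, "x": 0, "y": 0, "z": 0, "wx": 0, "wy": 0, "wz": 0},
    {"hand": 48, "x": 0, "y": 0, "z": 0, "wx": 0, "wy": 0, "wz": 0},
    {"hand": 48, "x": 0, "y": 0, "z": 0, "wx": 0, "wy": 0, "wz": 0}
  ],
  "grip_force": 35
}}

```text
time_s: 37.2
tcp_pos: [476.4, -387.5, 22.0]
orientation: [0.989, -0.146, 0.001, 0.001]
force: [0.2, -0.8, 0.6]
opening: 55.4
```

```bash
python3 - <<'E'
from p import *
to((475.7,-387,21),jaw=-106.8)
E
python3 w.py 23 '{}'; python3 case.py 23 36 30
```

```text
t 37.2 tcp [ 476.4 -387.5   22. ] xang -16.81 jawang -106.81 tilt [ 0.001 -0.002 -1.   ] op 55.4 F [ 0.2 -0.8  0.6] j6 1.02
  tool shift [-0.8 -0.3  1. ]
  rotvec tool [ 0.0014 -0.0018 -0.0001]
[ 476.4 -387.5   22. ] 0.0011
36.0 [array([ 496.5, -393.1]), array([53.6, 96.7]), np.float64(73.2)] pca ang 163.1 mean [ 502.4 -394.9]
30.0 [array([ 494.2, -392.4]), array([ 56.4, 101.9]), np.float64(73.2)] pca ang 163.1 mean [ 500.4 -394.3]
```

View pics/w23.png

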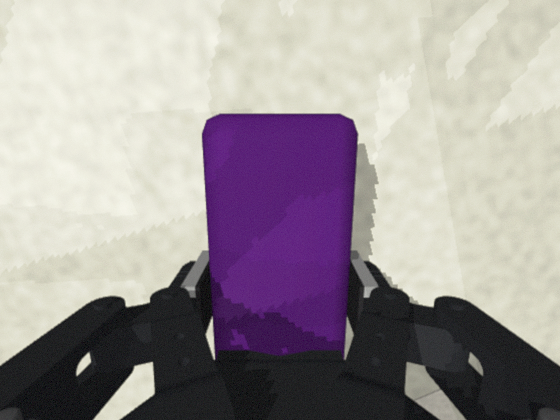

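```bash
python3 f.py 280 114 36 280 114 30 280 114 24
```

```text
[280.0, 114.0, 36.0] [ 69.3  -0.2 -13.9] [ 542.8 -407.4   36. ]
[280.0, 114.0, 30.0] [69.5 -0.1 -7.9] [ 542.9 -407.4   30. ]
[280.0, 114.0, 24.0] [69.6 -0.1 -1.9] [ 543.1 -407.5   24. ]
```

{"fn": "drive_tool", "kwargs": {
  "deltas": [
    {"hand": 48, "x": 0, "y": 0, "z": -15, "wx": 0.001, "wy": -0.002, "wz": 0},
    {"hand": 48, "x": 0, "y": 0, "z": -40, "wx": 0, "wy": 0, "wz": 0},
    {"hand": 48, "x": 0, "y": 0, "z": -50, "wx": 0, "wy": 0, "wz": 0},
    {"hand": 48, "x": 0, "y": 0, "z": -50, "wx": 0, "wy": 0, "wz": 0},
    {"hand": 48, "x": 0, "y": 0, "z": -30, "wx": 0, "wy": 0, "wz": 0},
    {"hand": 48, "x": 0, "y": 0, "z": 0, "wx": 0, "wy": 0, "wz": 0}
  ]
}}

```text
time_s: 38.0
tcp_pos: [476.0, -386.9, 215.9]
orientation: [0.989, -0.146, -0.0, 0.0]
force: [-0.6, -1.2, -0.7]
opening: 55.7
```

```bash
python3 - <<'E'
from p import *
to((631,-65.8,210),jaw=-103.1)
E
python3 w.py 24 '{}'
```

```text
t 38.0 tcp [ 476.  -386.9  215.9] xang -16.8 jawang -106.8 tilt [-0.001 -0.    -1.   ] op 55.7 F [-0.6 -1.2 -0.7] j6 1.02
  tool shift [  55.6 -352.2    5.7]
  rotvec tool [ 0.0004  0.0004 -0.0646]
[ 476.  -386.9  215.9] 0.0388
```

View pics/w24.png

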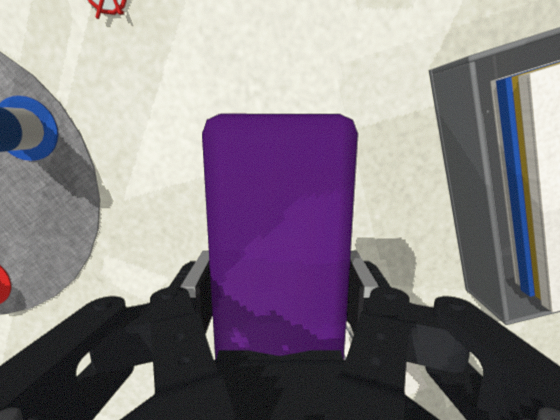

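Held level. Carry it over, high above the bottle, in two parts.

{"fn": "drive_tool", "kwargs": {
  "deltas": [
    {"hand": 48, "x": 4, "y": -20, "z": -3, "wx": 0, "wy": 0, "wz": 0},
    {"hand": 48, "x": 6, "y": -40, "z": -3, "wx": 0, "wy": 0, "wz": 0},
    {"hand": 48, "x": 6, "y": -40, "z": -3, "wx": 0, "wy": 0.004, "wz": 0},
    {"hand": 48, "x": 6, "y": -40, "z": -3, "wx": 0, "wy": 0.004, "wz": 0},
    {"hand": 48, "x": 6, "y": -40, "z": -3, "wx": 0, "wy": 0.004, "wz": 0}
  ]
}}

```text
time_s: 38.67
tcp_pos: [552.9, -211.8, 218.1]
orientation: [0.989, -0.148, -0.004, -0.006]
force: [-0.0, 0.3, -1.7]
opening: 55.5
```

Run:
```python
from p import *
to((631,-65.8,210),jaw=-103.1)
```

```text
t 38.675 tcp [ 552.9 -211.8  218.1] xang -17.07 jawang -107.07 tilt [-0.006  0.013 -1.   ] op 55.5 F [-0.   0.3 -1.7] j6 1.33
  tool shift [  31.9 -162.4    9.6]
  rotvec tool [-0.0114  0.0092 -0.0693]
```

{"fn": "drive_tool", "kwargs": {
  "deltas": [
    {"hand": 48, "x": 8, "y": -40, "z": -1, "wx": -0.01, "wy": 0.009, "wz": 0},
    {"hand": 48, "x": 8, "y": -40, "z": -3, "wx": 0, "wy": 0.004, "wz": 0},
    {"hand": 48, "x": 8, "y": -40, "z": -3, "wx": 0, "wy": 0.004, "wz": 0},
    {"hand": 48, "x": 5, "y": -25, "z": 0, "wx": 0, "wy": 0.004, "wz": 0},
    {"hand": 48, "x": 0, "y": 0, "z": 0, "wx": 0, "wy": 0, "wz": 0},
    {"hand": 48, "x": 0, "y": 0, "z": 0, "wx": 0, "wy": 0, "wz": -0.06},
    {"hand": 48, "x": 0, "y": 0, "z": 0, "wx": 0, "wy": 0, "wz": 0}
  ]
}}

```text
time_s: 39.55
tcp_pos: [618.7, -64.0, 209.9]
orientation: [0.993, -0.114, -0.008, -0.003]
force: [0.0, -0.4, -0.8]
opening: 55.5
```

Run:
```python
from p import *
to((631,-65.8,120),jaw=-103.1)
```

```text
t 39.55 tcp [618.7 -64.  209.9] xang -13.04 jawang -103.05 tilt [-0.015  0.008 -1.   ] op 55.5 F [ 0.  -0.4 -0.8] j6 1.53
  tool shift [13.8 -0.6 89.7]
  rotvec tool [-0.0049  0.016   0.0009]
```

{"fn": "drive_tool", "kwargs": {
  "deltas": [
    {"hand": 48, "x": 13, "y": -0.6, "z": 0, "wx": -0.005, "wy": 0.016, "wz": 0.001},
    {"hand": 48, "x": 0, "y": 0, "z": 0, "wx": 0, "wy": 0, "wz": 0},
    {"hand": 48, "x": 0, "y": 0, "z": 25, "wx": 0, "wy": 0, "wz": 0},
    {"hand": 48, "x": 0, "y": 0, "z": 25, "wx": 0, "wy": 0, "wz": 0},
    {"hand": 48, "x": 0, "y": 0, "z": 0, "wx": 0, "wy": 0, "wz": 0}
  ]
}}

```text
time_s: 40.17
tcp_pos: [632.2, -68.3, 158.1]
orientation: [0.993, -0.117, 0.0, 0.0]
force: [-0.7, -0.7, -1.6]
opening: 55.6
```

```bash
python3 - <<'E'
from p import *
to((631,-65.8,60),jaw=-103.1)
E
python3 w.py 25 '{}'
```

```text
t 40.175 tcp [632.2 -68.3 158.1] xang -13.4 jawang -103.4 tilt [ 0.    -0.001 -1.   ] op 55.6 F [-0.7 -0.7 -1.6] j6 1.54
  tool shift [-1.8 -2.2 98.1]
  rotvec tool [ 0.0008 -0.0005 -0.0053]
[632.2 -68.3 158.1] 0.0376
```

View pics/w25.png

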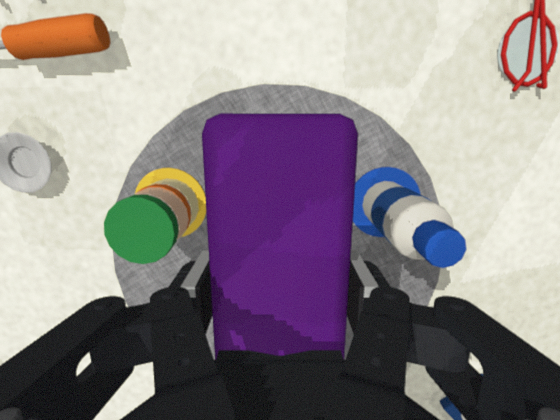

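{"fn": "drive_tool", "kwargs": {
  "deltas": [
    {"hand": 48, "x": -1.8, "y": -2.2, "z": 10, "wx": 0, "wy": 0, "wz": -0.005},
    {"hand": 48, "x": 0, "y": 0, "z": 20, "wx": 0, "wy": 0, "wz": 0},
    {"hand": 48, "x": 0, "y": 0, "z": 20, "wx": 0, "wy": 0, "wz": 0},
    {"hand": 48, "x": 0, "y": 0, "z": 0, "wx": 0, "wy": 0, "wz": 0}
  ]
}}

```text
time_s: 40.72
tcp_pos: [633.2, -66.3, 108.9]
orientation: [0.993, -0.114, 0.003, 0.001]
force: [-0.2, 0.6, -0.7]
opening: 55.5
```

Run:
```python
from p import *
to((631,-65.8,60),jaw=-103.1)
```

```text
t 40.725 tcp [633.2 -66.3 108.9] xang -13.11 jawang -103.12 tilt [ 0.007 -0.003 -1.   ] op 55.5 F [-0.2  0.6 -0.7] j6 1.54
  tool shift [-2.6 -0.  48.9]
  rotvec tool [ 0.001  -0.0071 -0.0003]
```

{"fn": "drive_tool", "kwargs": {
  "deltas": [
    {"hand": 48, "x": -2.6, "y": 0, "z": 8, "wx": 0.001, "wy": -0.007, "wz": 0},
    {"hand": 48, "x": -0.5, "y": 0, "z": 20, "wx": 0, "wy": -0.002, "wz": 0},
    {"hand": 48, "x": -0.5, "y": 0, "z": 20, "wx": 0, "wy": -0.002, "wz": 0},
    {"hand": 48, "x": 0, "y": 0, "z": 0, "wx": 0, "wy": 0, "wz": 0}
  ]
}}

```text
time_s: 41.22
tcp_pos: [629.4, -65.5, 57.2]
orientation: [0.993, -0.114, -0.003, -0.0]
force: [0.4, 0.4, -1.3]
opening: 55.6
```

Run:
```python
from p import *
to((631,-65.8,25),jaw=-103.1)
```

```text
t 41.225 tcp [629.4 -65.5  57.2] xang -13.12 jawang -103.12 tilt [-0.005  0.001 -1.   ] op 55.6 F [ 0.4  0.4 -1.3] j6 1.54
  tool shift [ 1.8 -0.  32.2]
  rotvec tool [-0.0001  0.0051 -0.0004]
```

{"fn": "drive_tool", "kwargs": {
  "deltas": [
    {"hand": 48, "x": 1.6, "y": 0, "z": 6, "wx": 0, "wy": 0.004, "wz": 0},
    {"hand": 48, "x": 0, "y": 0, "z": 10, "wx": 0, "wy": 0, "wz": 0},
    {"hand": 48, "x": 0, "y": 0, "z": 8, "wx": 0, "wy": 0, "wz": 0},
    {"hand": 48, "x": 0, "y": 0, "z": 0, "wx": 0, "wy": 0, "wz": 0}
  ]
}}

```text
time_s: 41.72
tcp_pos: [631.9, -66.0, 32.3]
orientation: [0.993, -0.114, 0.0, 0.0]
force: [0.3, -0.6, -1.9]
opening: 55.5
```

Run:
```python
from p import *
to((631,-65.8,25),jaw=-103.1)
```

```text
t 41.725 tcp [631.9 -66.   32.3] xang -13.12 jawang -103.12 tilt [ 0.001 -0.    -1.   ] op 55.5 F [ 0.3 -0.6 -1.9] j6 1.54
  tool shift [-1.  -0.   7.3]
  rotvec tool [-0.     -0.001  -0.0003]
```

{"fn": "drive_tool", "kwargs": {
  "deltas": [
    {"hand": 48, "x": -1, "y": 0, "z": 4, "wx": 0, "wy": -0.001, "wz": 0},
    {"hand": 48, "x": -0.3, "y": 0, "z": 2.5, "wx": 0, "wy": 0, "wz": 0},
    {"hand": 48, "x": 0, "y": 0, "z": 0, "wx": 0, "wy": 0, "wz": 0}
  ]
}}

```text
time_s: 42.1
tcp_pos: [631.1, -65.9, 26.1]
orientation: [0.993, -0.114, 0.001, 0.0]
force: [-1.0, -0.0, -1.3]
opening: 55.8
```

```bash
python3 - <<'E'
from p import *
to((631,-65.8,25),jaw=-103.1)
E
python3 w.py 26 '{}'
```

```text
t 42.1 tcp [631.1 -65.9  26.1] xang -13.12 jawang -103.12 tilt [ 0.001 -0.    -1.   ] op 55.8 F [-1.  -0.  -1.3] j6 1.54
  tool shift [-0.1 -0.   1.1]
  rotvec tool [ 0.     -0.0013 -0.0003]
[631.1 -65.9  26.1] 0.0025
```

View pics/w26.png

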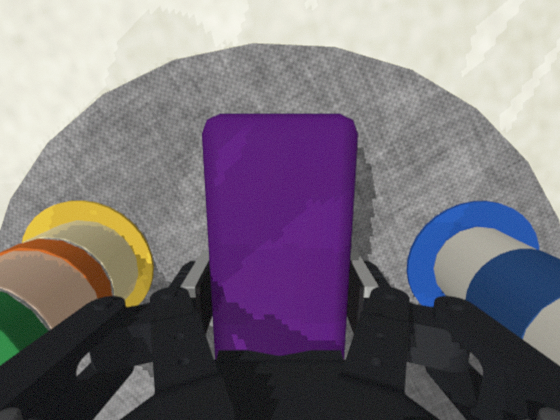

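{"fn": "drive_tool", "kwargs": {
  "deltas": [
    {"hand": 48, "x": -0.1, "y": 0, "z": 1.3, "wx": 0, "wy": -0.001, "wz": 0},
    {"hand": 48, "x": 0, "y": 0, "z": 0.5, "wx": 0, "wy": 0, "wz": 0},
    {"hand": 48, "x": 0, "y": 0, "z": 0.3, "wx": 0, "wy": 0, "wz": 0}
  ]
}}

```text
time_s: 42.52
tcp_pos: [631.5, -66.0, 25.0]
orientation: [0.993, -0.114, 0.001, 0.0]
force: [-1.0, 0.1, 1.5]
opening: 55.7
```

Run:
```python
from p import *
to((631,-65.8,25),jaw=-103.1)
```

```text
t 42.525 tcp [631.5 -66.   25. ] xang -13.12 jawang -103.12 tilt [ 0.001 -0.    -1.   ] op 55.7 F [-1.   0.1  1.5] j6 1.54
  tool shift [-0.6 -0.1  0. ]
  rotvec tool [ 0.0002 -0.0013 -0.0003]
```

{"fn": "drive_tool", "kwargs": {
  "deltas": [
    {"hand": 62, "x": 0, "y": 0, "z": 0, "wx": 0, "wy": 0, "wz": 0},
    {"hand": 70, "x": 0, "y": 0, "z": 0, "wx": 0, "wy": 0, "wz": 0},
    {"hand": 72, "x": 0, "y": 0, "z": 0, "wx": 0, "wy": 0, "wz": 0},
    {"hand": 72, "x": 0, "y": 0, "z": -10, "wx": 0, "wy": 0, "wz": 0},
    {"hand": 72, "x": 0, "y": 0, "z": -30, "wx": 0, "wy": 0, "wz": 0},
    {"hand": 72, "x": 0, "y": 0, "z": -45, "wx": 0, "wy": 0, "wz": 0},
    {"hand": 72, "x": 0, "y": 0, "z": -50, "wx": 0, "wy": 0, "wz": 0},
    {"hand": 72, "x": 0, "y": 0, "z": -50, "wx": 0, "wy": 0, "wz": 0},
    {"hand": 72, "x": 0, "y": 0, "z": -40, "wx": 0, "wy": 0, "wz": 0},
    {"hand": 72, "x": 0, "y": 0, "z": 0, "wx": 0, "wy": 0, "wz": 0}
  ]
}}

```text
time_s: 43.78
tcp_pos: [631.7, -66.0, 262.1]
orientation: [0.993, -0.114, 0.003, 0.0]
force: [0.7, -0.7, 0.0]
opening: 72.4
```

```bash
python3 - <<'E'
from p import *
to((631,-65.8,250),jaw=-103.1)
E
python3 w.py 27 '{"green":[77],"yellow":[5],"blue":[115,5]}'; python3 case.py 27 33
```

```text
t 43.775 tcp [631.7 -66.  262.1] xang -13.12 jawang -103.12 tilt [ 0.006 -0.002 -1.   ] op 72.4 F [ 0.7 -0.7  0. ] j6 1.54
  tool shift [-0.8 -0.1 12.1]
  rotvec tool [ 0.0002 -0.0067 -0.0003]
[631.7 -66.  262.1] 0.0545
green 1781 [185.98 195.9 ] [162 173  49  47] [array([650.8,  24.4])]
yellow 540 [206.71 172.56] [176 157  51  50] [array([662.1,  16. ])]
blue 1018 [352.23 177.98] [333 157  52  52] [array([ 639. , -131.4]), array([ 616.3, -151.9])]
blue 644 [385.57 202.52] [371 189  30  28] [array([ 611.2, -156. ]), array([ 577.3, -186.4])]
33.0 [array([629.6, -64.9]), array([ 55. , 138.3]), np.float64(76.8)] pca ang 166.9 mean [632.8 -65.8]
```

View pics/w27.png

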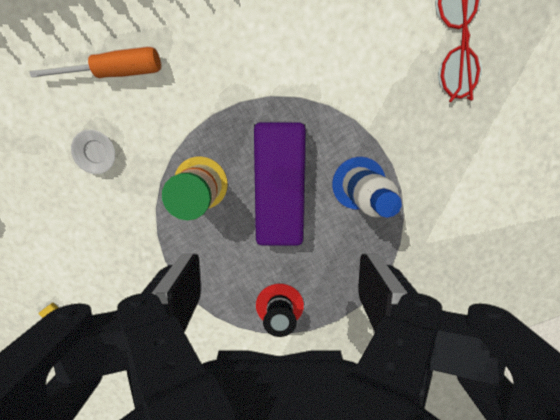

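{"fn": "drive_tool", "kwargs": {
  "deltas": [
    {"hand": 72, "x": 0, "y": -30, "z": -5, "wx": 0, "wy": 0, "wz": 0},
    {"hand": 72, "x": 0, "y": -50, "z": -5, "wx": 0, "wy": 0, "wz": 0},
    {"hand": 72, "x": 0, "y": -50, "z": -5, "wx": 0, "wy": 0, "wz": 0},
    {"hand": 72, "x": 0, "y": -50, "z": -5, "wx": 0, "wy": 0, "wz": 0},
    {"hand": 72, "x": 0, "y": -50, "z": -5, "wx": 0, "wy": 0, "wz": 0},
    {"hand": 72, "x": 0, "y": -50, "z": 0, "wx": 0, "wy": 0, "wz": 0},
    {"hand": 72, "x": 0, "y": -20, "z": 0, "wx": 0, "wy": 0, "wz": 0},
    {"hand": 72, "x": 0, "y": 0, "z": 0, "wx": 0, "wy": 0, "wz": 0},
    {"hand": 72, "x": 0, "y": 0, "z": 0, "wx": 0, "wy": 0, "wz": 0}
  ]
}}

```text
time_s: 44.95
tcp_pos: [694.3, 231.6, 264.3]
orientation: [0.993, -0.116, -0.014, 0.004]
force: [0.2, -0.2, 0.3]
opening: 72.1
```

Run:
```python
from p import *
to((631,-65.8,250))
im=arm.grab_frame("top")[:,:,::-1]
cv2.imwrite("pics/top28.png",im); cv2.imwrite("pics/top28c.png",cv2.resize(im[110:280,230:440],None,fx=3.5,fy=3.5,interpolation=cv2.INTER_CUBIC))
im=arm.grab_frame("scene")[:,:,::-1]
cv2.imwrite("pics/scene28.png",cv2.resize(im[130:260,170:340],None,fx=4,fy=4,interpolation=cv2.INTER_CUBIC))
cm=arm.camera_model("top"); print([np.round(proj(cm,p),1) for p in [(609-2.5,-158-1,115),(652-2.5,26,77),(470.7-2.5,-29,43)]])
```

```text
t 44.95 tcp [694.3 231.6 264.3] xang -13.39 jawang -103.37 tilt [-0.028 -0.004 -1.   ] op 72.1 F [ 0.2 -0.2  0.3] j6 1.99
  tool shift [  7.6 303.9  17.3]
[array([367.1, 185.8]), array([287.8, 171.2]), array([310.1, 247.5])]
```

View pics/top28c.png

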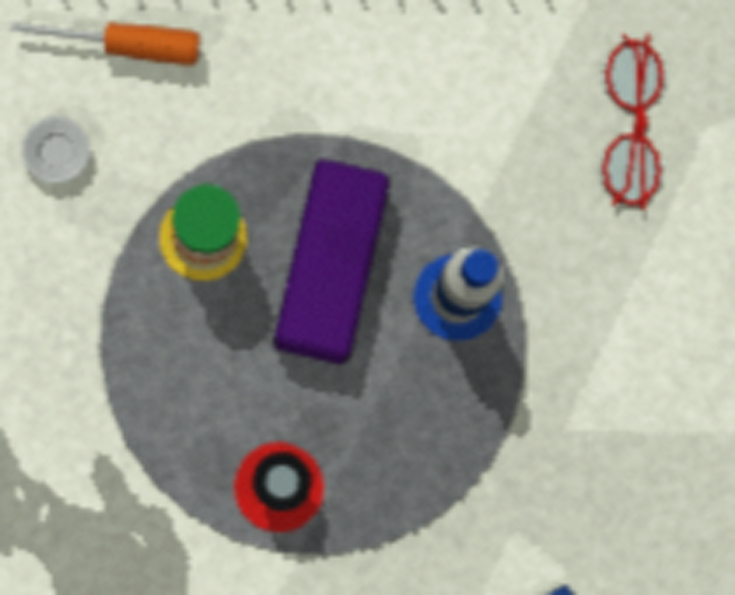

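View pics/scene28.png

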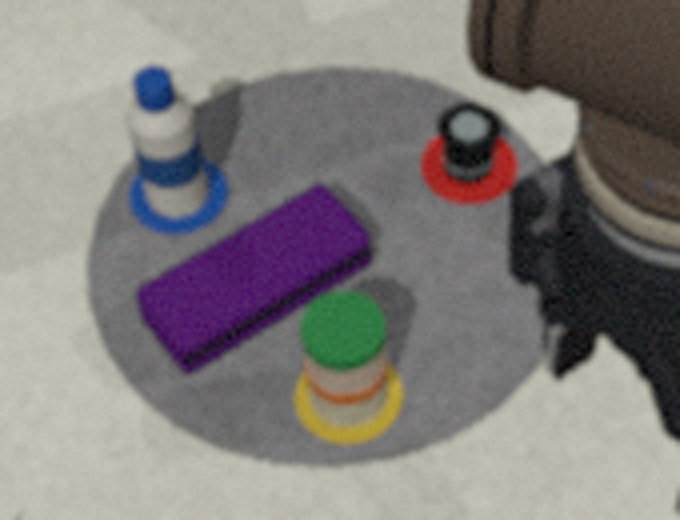

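```bash
python3 -c "
from cell import arm
print(arm.get_state()['qvel'].round(3)); print(arm.sign_off())"
```

```text
[-0.002 -0.007 -0.008  0.003  0.001  0.003]
the job is handed in; nothing more can be done
None
```

I set out all five things in the order asked and handed the job in at about 45 s of the 128 s allowed. The arm was clear of everything, and the spectacles were not touched.

My last checks, all from camera images:

- **Bottle:** upright on the blue disc. The check after placing put it about 0.5 mm from the disc's centre. The last wrist picture put its cap about 2.7 mm off, but seen at a steep angle.
- **Orange pot:** upright on the yellow disc, about 1 mm off centre.
- **Green pot:** squarely on top of the orange pot, about 1 mm from it. A later wrist picture, seen at an angle, put it about 2 mm from the orange pot and about 3 mm from the disc's centre. In the top camera its lid was about 1 pixel, or 2–3 mm, from where I expected it.
- **Loupe:** the larger black one, upright on the red disc, within about 0.5 mm of centre.
- **Case:** flat on the mat, its length at 166.8–166.9° against 166.9° for square across the line. Its centre came out within about 2 mm of the midpoint.

The cameras disagree with each other by 2–3 mm in absolute position, so I relied on comparisons within the wrist camera. I recorded no contact force above about 2.5 N at the readings between moves.

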